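# Wobble dolls out of the deep crate into their cups

## Task

Set the wobble dolls out for play: seat all four stacking cups upright in the beech board, one fully home in each hollow, and lift every doll out of its deep compartment in the crate and seat it upright, fully down, in the cup of its own colour. There are two to four dolls; the other cups stay empty. Leave the lunchbox and the jar where they stand.

Things in the scene. Friction and masses are not known exactly. Their poses are not given: they have to be found in the camera images.
- crate: Fixed wooden crate, 186 x 186 mm, 112 mm high, open on top: 2 x 2 deep compartments 84 x 84 mm inside, 6 mm walls and dividers all as high as the crate; compartment centres at x, y = +-45 mm in its frame. Floor 8 mm above the table; a grey felt inlay, top 26 mm above the table, narrows the bottom to a 58 x 58 mm well. Origin: centre of underside, axes along walls, z up.
- board: Beech board, 200 x 200 mm, 24 mm thick, fastened to the table, with four round cone-shaped hollows (dark floor): 64 mm wide at the top, 14 mm deep, flat floor 40 mm wide and 10 mm above the table. Origin: centre of its underside; axes along its edges, z up.
- lunchbox: Closed stainless steel lunchbox with snap clamps, 170 x 120 x 55 mm, a bystander. Origin: centre of its underside.
- domino_jar: Orange plastic twist-cap jar, 84 mm across, 105 mm high, a bystander. Origin: centre of its underside.
- hollow0 (a point): Centre of the floor of the board's hollow at -x, +y (50 mm, 50 mm) in the board's frame; z up.
- hollow1 (a point): Centre of the floor of the board's hollow at -x, -y (50 mm, 50 mm) in the board's frame; z up.
- hollow2 (a point): Centre of the floor of the board's hollow at +x, +y (50 mm, 50 mm) in the board's frame; z up.
- hollow3 (a point): Centre of the floor of the board's hollow at +x, -y (50 mm, 50 mm) in the board's frame; z up.
- cup_red: Loose red round cup, 90 g, 64 mm across; upright sides from 22 mm up to the rim at 40 mm, rounded below to a 30 mm flat foot. Conical hollow on top: 57 mm wide at the rim, 37 mm at its flat floor, 18 mm above the underside. Origin: centre of underside, z up. Starts upright on the table. Seated in the board its origin is at the hollow's point, with about 2 mm of play.
- cup_blue: Loose blue round cup, 90 g, 64 mm across; upright sides from 22 mm up to the rim at 40 mm, rounded below to a 30 mm flat foot. Conical hollow on top: 57 mm wide at the rim, 37 mm at its flat floor, 18 mm above the underside. Origin: centre of underside, z up. Starts upright on the table. Seated in the board its origin is at the hollow's point, with about 2 mm of play.
- cup_yellow: Loose yellow round cup, 90 g, 64 mm across; upright sides from 22 mm up to the rim at 40 mm, rounded below to a 30 mm flat foot. Conical hollow on top: 57 mm wide at the rim, 37 mm at its flat floor, 18 mm above the underside. Origin: centre of underside, z up. Starts upright on the table. Seated in the board its origin is at the hollow's point, with about 2 mm of play.
- cup_violet: Loose violet round cup, 90 g, 64 mm across; upright sides from 22 mm up to the rim at 40 mm, rounded below to a 30 mm flat foot. Conical hollow on top: 57 mm wide at the rim, 37 mm at its flat floor, 18 mm above the underside. Origin: centre of underside, z up. Starts upright on the table. Seated in the board its origin is at the hollow's point, with about 2 mm of play.
- doll_red: Loose red wobble doll, 120 g, bottom-heavy (rights itself on a flat surface): ball belly 50 mm across (widest 21 mm up) on a 26 mm flat foot; cylindrical beech head with red cap, 26 mm across, from 42 mm to the top at 76 mm. Origin: centre of underside, z up. Seated in a cup its origin is 18 mm above the cup's, 2 mm of play. Starts in a crate compartment; may be absent.
- doll_blue: Loose blue wobble doll, 120 g, bottom-heavy (rights itself on a flat surface): ball belly 50 mm across (widest 21 mm up) on a 26 mm flat foot; cylindrical beech head with blue cap, 26 mm across, from 42 mm to the top at 76 mm. Origin: centre of underside, z up. Seated in a cup its origin is 18 mm above the cup's, 2 mm of play. Starts in a crate compartment; may be absent.
- doll_yellow: Loose yellow wobble doll, 120 g, bottom-heavy (rights itself on a flat surface): ball belly 50 mm across (widest 21 mm up) on a 26 mm flat foot; cylindrical beech head with yellow cap, 26 mm across, from 42 mm to the top at 76 mm. Origin: centre of underside, z up. Seated in a cup its origin is 18 mm above the cup's, 2 mm of play. Starts in a crate compartment; may be absent.
- doll_violet: Loose violet wobble doll, 120 g, bottom-heavy (rights itself on a flat surface): ball belly 50 mm across (widest 21 mm up) on a 26 mm flat foot; cylindrical beech head with violet cap, 26 mm across, from 42 mm to the top at 76 mm. Origin: centre of underside, z up. Seated in a cup its origin is 18 mm above the cup's, 2 mm of play. Starts in a crate compartment; may be absent.
Mind the look-alikes: they are no part of the job. What is shaped like the doll_yellow but turquoise is not meant. Leave any turquoise look-alike of the doll_violet alone.

How it is judged (in metres and radians):
At the end, for the whole second after the job is handed in: Each of the four cups stands in a hollow of the board (within 6 mm sideways, less than 4 mm above its floor, tilted less than 0.12 rad); each doll present stands in the cup of its colour (within 6 mm sideways, its underside 14 to 22 mm above the cup's, tilted less than 0.15 rad); all at rest (((horizontal distance between cup_red and hollow0 below 0.006 m and z of cup_red in the frame of hollow0 below 0.004 m) or (horizontal distance between cup_red and hollow1 below 0.006 m and z of cup_red in the frame of hollow1 below 0.004 m) or (horizontal distance between cup_red and hollow2 below 0.006 m and z of cup_red in the frame of hollow2 below 0.004 m) or (horizontal distance between cup_red and hollow3 below 0.006 m and z of cup_red in the frame of hollow3 below 0.004 m)) and angle between each of cup_red, cup_blue, cup_yellow, cup_violet's own z axis and vertical below 0.12 rad and linear speed of each of cup_red, doll_red, cup_blue, doll_blue, cup_yellow, doll_yellow, cup_violet, doll_violet below 0.02 m/s and horizontal distance between doll_red and cup_red below 0.006 m and z of doll_red in the frame of cup_red between 0.014 and 0.022 m and angle between each of doll_red, doll_blue, doll_yellow, doll_violet's own z axis and vertical below 0.15 rad and ((horizontal distance between cup_blue and hollow0 below 0.006 m and z of cup_blue in the frame of hollow0 below 0.004 m) or (horizontal distance between cup_blue and hollow1 below 0.006 m and z of cup_blue in the frame of hollow1 below 0.004 m) or (horizontal distance between cup_blue and hollow2 below 0.006 m and z of cup_blue in the frame of hollow2 below 0.004 m) or (horizontal distance between cup_blue and hollow3 below 0.006 m and z of cup_blue in the frame of hollow3 below 0.004 m)) and horizontal distance between doll_blue and cup_blue below 0.006 m and z of doll_blue in the frame of cup_blue between 0.014 and 0.022 m and ((horizontal distance between cup_yellow and hollow0 below 0.006 m and z of cup_yellow in the frame of hollow0 below 0.004 m) or (horizontal distance between cup_yellow and hollow1 below 0.006 m and z of cup_yellow in the frame of hollow1 below 0.004 m) or (horizontal distance between cup_yellow and hollow2 below 0.006 m and z of cup_yellow in the frame of hollow2 below 0.004 m) or (horizontal distance between cup_yellow and hollow3 below 0.006 m and z of cup_yellow in the frame of hollow3 below 0.004 m)) and horizontal distance between doll_yellow and cup_yellow below 0.006 m and z of doll_yellow in the frame of cup_yellow between 0.014 and 0.022 m and ((horizontal distance between cup_violet and hollow0 below 0.006 m and z of cup_violet in the frame of hollow0 below 0.004 m) or (horizontal distance between cup_violet and hollow1 below 0.006 m and z of cup_violet in the frame of hollow1 below 0.004 m) or (horizontal distance between cup_violet and hollow2 below 0.006 m and z of cup_violet in the frame of hollow2 below 0.004 m) or (horizontal distance between cup_violet and hollow3 below 0.006 m and z of cup_violet in the frame of hollow3 below 0.004 m)) and horizontal distance between doll_violet and cup_violet below 0.006 m and z of doll_violet in the frame of cup_violet between 0.014 and 0.022 m); the robot touches nothing.
It fails at once if the lunchbox is moved more than 40 mm (distance of lunchbox from where it was at the start of the episode above 0.04 m).
It fails at once if the domino jar is moved more than 40 mm (distance of domino_jar from where it was at the start of the episode above 0.04 m).
Of doll_red, doll_blue, doll_yellow, doll_violet only 2 to 4 are there at a start; the rules pass over those that are not, and their reading is None.
At some moment in a run one of cup_red, cup_blue, cup_yellow, cup_violet may be knocked a few centimetres aside while the robot is not near it.
Once in a run the grip may slacken for a moment while it holds something.
It also fails if it takes over 210 s, if anything falls off the work surface, if the arm or the gripper's body presses on something with over 40 N, if the wrist force passes 120 N, or if a joint passes its speed limit or range.

## Robot

A 6-joint arm with a two-finger parallel gripper is mounted at the origin on the work surface. World frame = base frame: x ahead of the robot, y to its left, z up, the work surface at z = 0. Lengths are in m, angles in degrees, forces in N, time in s.
With the tool pointing down it reaches from about 0.4 to 0.825 m from the base axis. Payload 7 kg.
Tool frame: the origin (TCP) lies between the finger pads; the fingertips stand 11 mm ahead of it and the grasp point (between the pads) lies 8 mm behind it; z points along the fingers, y is the direction in which the jaws open and shut (so a half turn about z gives the same grasp; the last joint's range is limited). The gripper opens to 88 mm and grips with 3 to 60 N. Pads are 19 mm wide; open, the fingers measure 130 mm over their backs; the gripper's body (78 mm by 193 mm) begins 47 mm behind the grasp point.
Start: joints at [-52.305, 20.546, 0.682, 0, -70.136, -16.507], TCP at [0.244, -0.629, 0.198] pointing down, gripper open.
Joint ranges: [-176.03, 176.03], [-82.01, 121.73], [-58.28, 71.71], [-173.87, 95.51], [-174.79, -0.11], [-173.66, 173.66]. Speed limits (degrees/s): [136.94, 136.94, 172.46, 180, 180, 180].

## Interface

Orientations are given as [roll, pitch, yaw] about the fixed x, y, z axes, in that order (R = Rz(yaw) Ry(pitch) Rx(roll)).
In Python, from plant import r gives the robot as it stands.
- The arm moves only by the shell command python3 -m inch 'ROWS' [OPENING] [FORCE]. ROWS is JSON, a list of rows, each an object of numbers: "x", "y", "z": the shift along the tool's x, y, z as a fraction of full scale; "yaw": the turn about the tool's z as a fraction of full scale. In form: [{"x": .., "y": .., "z": .., "yaw": ..}, ...]. A call has 1 to 5 rows; each row shifts and turns the pose as measured when the row begins, along the tool's axes as they then stand; what a row does not reach is not made up. Full scale, the value 1, is 0.025 m for a shift and 4 degrees for a turn. A row lasts 1/12 s, in which the tool goes at most 41.7 mm and 7.16 degrees, less where a joint would pass 70% of its speed; a pose out of reach is approached as far as the arm can. A call with a number of a shift or a turn outside -1 to 1 is refused whole. A call with a gripper value outside its range is refused whole. OPENING is the opening, from -1 (shut) to 1 (fully open), set as the call begins (- or left out, the last holds). The fingers move at their own pace and stop on an object; FORCE is the grip in N (left out, the last holds). Time passes only in rows, so rows that do not move let the fingers close. It gives the time, the measured TCP pose, the force and the opening at its end, in the units of the state.
- r.get_state(): the state, without advancing time (a new reading comes with each control period).
- r.capture(name): name is "scene" or "top"; returns (picture, depth): 384x512x3 uint8, red, green, blue; 384x512 float32, m along the optical axis (not along the pixel's ray), 0 where there is no reading.
- r.camera_info(name): a dict with "mtx" (3x3 intrinsics, pixels), "k1" (the pictures are not rectified: a ray, as slopes to the right and down, at radius r is drawn at 1 + k1 r^2 times it, then the intrinsics apply), "pose" (4x4, takes a point from camera to world coordinates). Camera axes: x right, y down, z forward; pixel columns grow to the right and rows downward; lengths in m; the calibration is good to about 2 mm. A picture is of the moment at which its call begins. camera_info takes no time and is no camera call.
- r.close_job(): hands the job in, once; it reports no verdict.
The state is a dict: "time_s": time; "joints": joint angles; "qd": joint speeds; "joint_torque": joint torques, N m; "tcp_pos": TCP position; "eef_rot": TCP orientation; "contact_force": force on the tool from outside, world axes, zero at the start; "moment": the same for the moment, N m; "gripper_width": finger opening in m.
Only numpy, scipy, OpenCV 4.12 (cv2) and the standard library are available. Lean on these libraries where they do the work, as an engineer would, in place of code of your own. Each camera call takes 0.05 s, during which the arm holds its last target. There are 200 camera calls.

## Working session

There is one attempt and no reset: what is moved stays moved. The work goes in short steps, Python scripts to look and compute and a shell command to move; the robot and the scene stay as the last step left them, time stands still between calls to the robot, and variables do not carry over. Pictures are saved under pics/ and viewed, about 12 in all and at most 16, crops included, and the job is handed in when it is done.

```bash
ls; mkdir -p pics; cat > h.py <<'E'
import numpy as np, cv2
from plant import r
def ray(info,u,v):
    K=np.array(info["mtx"]);k1=info["k1"];d=np.array([(u-K[0,2])/K[0,0],(v-K[1,2])/K[1,1]])
    s=d.copy()
    for _ in range(20): s=d/(1+k1*(s@s))
    return np.array([s[0],s[1],1.0])
def onz(info,u,v,z):
    P=np.array(info["pose"]);dv=P[:3,:3]@ray(info,u,v);o=P[:3,3]
    return o+dv*(z-o[2])/dv[2]
def withd(info,u,v,d):
    P=np.array(info["pose"]);return P[:3,:3]@(ray(info,u,v)*d)+P[:3,3]
def world(info,dep):
    K=np.array(info["mtx"]);h,w=dep.shape;k1=info["k1"]
    u,v=np.meshgrid(np.arange(w),np.arange(h))
    d=np.stack([(u-K[0,2])/K[0,0],(v-K[1,2])/K[1,1]],-1);s=d.copy()
    for _ in range(20): s=d/(1+k1*(s**2).sum(-1,keepdims=True))
    c=np.concatenate([s,np.ones((h,w,1))],-1)*dep[...,None]
    P=np.array(info["pose"]);W=c@P[:3,:3].T+P[:3,3];W[dep==0]=np.nan
    return W
def save(im,n): cv2.imwrite("pics/"+n,cv2.cvtColor(im,cv2.COLOR_RGB2BGR))
E
python3 - <<'E'
from h import *
for n in("scene","top"):
    im,d=r.capture(n);save(im,n+"0.png");np.savez("/tmp/"+n,im=im,d=d)
    i=r.camera_info(n);print(n,np.round(i["mtx"],1).tolist(),i["k1"],np.round(i["pose"],3).tolist())
print(r.get_state())
E
```

```text
pics
scene [[391.4, 0.0, 253.5], [0.0, 391.4, 194.0], [0.0, 0.0, 1.0]] 0.011592422376590566 [[-0.884, 0.367, -0.29, 0.823], [0.468, 0.703, -0.536, 0.609], [0.007, -0.609, -0.793, 0.858], [0.0, 0.0, 0.0, 1.0]]
top [[483.1, 0.0, 257.8], [0.0, 483.1, 188.6], [0.0, 0.0, 1.0]] 0.02354629360077204 [[-0.023, -0.998, 0.06, 0.467], [-1.0, 0.022, -0.015, 0.065], [0.013, -0.061, -0.998, 1.212], [0.0, 0.0, 0.0, 1.0]]
{'time_s': 0.1, 'joints': array([-5.23058067e+01,  2.05853812e+01,  6.37878136e-01, -1.80039613e-02,
       -7.01363933e+01, -1.65064761e+01]), 'qd': array([ 0.09845668, -0.13004864,  0.14582639,  0.06837604, -0.0176221 ,
        0.04209992]), 'joint_torque': array([-1.15058112e-03, -5.84164917e+01,  2.93750507e+01,  7.01559484e+00,
        1.00993115e-02, -6.34136882e-05]), 'tcp_pos': array([ 0.24374621, -0.62892255,  0.19732889]), 'eef_rot': array([ 1.79914752e+02, -7.61081784e-03, -1.58818407e+02]), 'contact_force': array([-0.21108492,  0.30771079,  0.18754181]), 'moment': array([-0.00212326, -0.00571493,  0.02386966]), 'gripper_width': 0.08736505053955287}
```

View pics/top0.png

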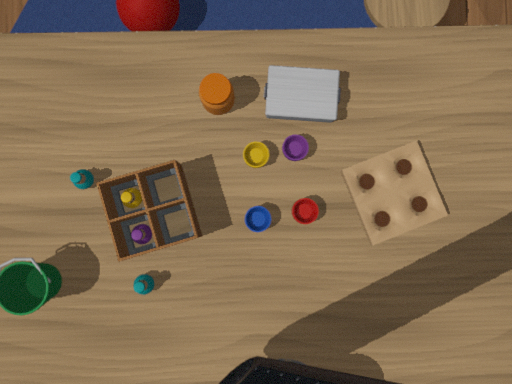

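View pics/scene0.png

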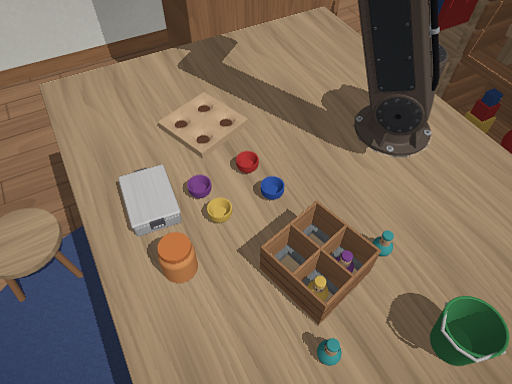

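Top view: cups are yellow (257,154), violet (295,148), blue (258,219) and red (305,210). The board is at (395,193) and the crate at (148,210). Yellow doll (131,197) and violet doll (141,233) are in the crate, and the other two compartments are empty. The only things that could be taken for a wanted doll are the two turquoise ones outside the crate at (82,179) and (144,284). The scene view agrees.

```bash
cat > m.py <<'E'
from h import *
HUE={"red":[(0,6),(172,180)],"yellow":[(21,32)],"blue":[(105,122)],"violet":[(133,160)],"turq":[(85,98)]}
def masks(im):
    hsv=cv2.cvtColor(im,cv2.COLOR_RGB2HSV);o={}
    for c,rs in HUE.items():
        o[c]=sum(((hsv[...,0]>=a)&(hsv[...,0]<=b)&(hsv[...,1]>140)&(hsv[...,2]>40)).astype(np.uint8) for a,b in rs)
    return o
def blobs(m,amin):
    n,l,s,c=cv2.connectedComponentsWithStats(m);return [(l==k) for k in range(1,n) if s[k,4]>=amin]
def cups(name="top",im=None,d=None):
    i=r.camera_info(name)
    if im is None: im,d=r.capture(name)
    W=world(i,d);out={}
    for c,m in masks(im).items():
        for b in blobs(m,40):
            p=W[b];zt=np.nanpercentile(p[:,2],95);t=p[(p[:,2]>zt-.006)]
            k,_=cv2.findContours(b.astype(np.uint8),0,2);(u,v),rad=cv2.minEnclosingCircle(k[0])
            out.setdefault(c,[]).append((np.round([u,v,rad],1).tolist(),int(b.sum()),np.round(zt,3),np.round((np.nanmin(t[:,:2],0)+np.nanmax(t[:,:2],0))/2,4).tolist(),np.round(onz(i,u,v,zt),4).tolist()))
    return out
E
python3 - <<'E'
from m import *
for n in("top","scene"):
    z=np.load("/tmp/%s.npz"%n);im,d=z["im"],z["d"]
    print(n)
    for c,v in cups(n,im,d).items():
        for x in v: print(c,*x)
i=r.camera_info("top");z=np.load("/tmp/top.npz");im,d=z["im"],z["d"];W=world(i,d)
def rect(m,z):
    b=max(blobs(m.astype(np.uint8),200),key=lambda q:q.sum());ys,xs=np.where(b)
    P=np.array([onz(i,u,v,z)[:2] for u,v in zip(xs,ys)]).astype(np.float32)
    return cv2.minAreaRect(P*1000)
Z=W[...,2];uu,vv=np.meshgrid(np.arange(512),np.arange(384))
print("board",rect((Z>.016)&(Z<.032)&(uu>330)&(uu<460)&(vv>130)&(vv<260),.024))
print("crate",rect((Z>.1)&(Z<.122)&(uu>80)&(uu<215)&(vv>150)&(vv<270),.112))
# hollows
for u,v in((367,181),(404,167),(382,219),(419,204)):
    g=cv2.cvtColor(im,cv2.COLOR_RGB2GRAY);s=g[v-14:v+14,u-14:u+14];ys,xs=np.where(s<np.median(s)-50)
    print("hollow",onz(i,xs.mean()+u-14,ys.mean()+v-14,.010).round(4),len(xs))
for u,v in((355,250),(280,250),(230,190),(20,60)): print("table z",Z[v,u])
big=np.hstack([cv2.resize(im[125:255,80:210],(400,400)),cv2.resize(im[130:260,230:360],(400,400))]);save(big,"crop.png")
E
```

```text
top
red [147.1, 7.3, 31.7] 1742 -0.521 [1.2523, 0.4425] [1.2432, 0.4287, -0.5209]
red [304.9, 210.7, 13.3] 557 0.042 [0.4824, -0.0641] [0.4819, -0.0648, 0.0418]
yellow [255.7, 154.3, 13.5] 565 0.042 [0.6228, 0.0518] [0.6217, 0.0513, 0.0418]
yellow [130.9, 197.7, 10.5] 302 0.086 [0.5227, 0.3555] [0.5205, 0.3437, 0.0856]
blue [191.0, 18.4, 8.1] 41 -0.731 [1.3, 0.2992] [1.2886, 0.2946, -0.7311]
blue [257.6, 218.5, 12.8] 500 0.042 [0.4656, 0.0504] [0.4655, 0.0501, 0.0416]
violet [294.7, 147.3, 12.1] 193 0.042 [0.637, -0.0438] [0.6368, -0.0442, 0.0418]
violet [141.6, 233.4, 9.2] 93 0.082 [0.4467, 0.3349] [0.4372, 0.3206, 0.0816]
turq [81.5, 178.5, 11.1] 263 0.078 [0.5722, 0.4744] [0.5683, 0.4597, 0.078]
turq [143.3, 284.6, 10.3] 257 0.078 [0.315, 0.3293] [0.3194, 0.3181, 0.0779]
scene
red [458.5, 15.0, 23.8] 841 0.074 [-0.6502, -0.4202] [-0.5817, -0.3278, 0.0739]
red [485.5, 108.0, 15.0] 362 -0.229 [-0.6942, -0.0984] [-0.6554, -0.0765, -0.2286]
red [510.5, 141.5, 11.5] 168 -0.268 [-0.6719, 0.0653] [-0.6369, 0.0928, -0.2682]
red [246.8, 161.0, 11.5] 408 0.042 [0.481, -0.063] [0.4862, -0.05
[... 512 characters left out ...]
5, 5.1] 82 0.078 [0.3159, 0.3326] [0.3179, 0.3339, 0.0777]
turq [382.3, 245.6, 10.0] 147 0.042 [0.3158, 0.3319] [0.3239, 0.3375, 0.0417]
turq [329.4, 351.2, 13.1] 401 0.077 [0.5724, 0.4776] [0.5863, 0.4858, 0.0773]
board ((522.9190063476562, -287.16326904296875), (200.33982849121094, 203.66546630859375), 20.26866912841797)
crate ((491.79248046875, 301.68988037109375), (185.5589599609375, 186.4449920654297), 15.433099746704102)
hollow [ 0.5522 -0.2231  0.01  ] 190
hollow [ 0.5872 -0.3173  0.01  ] 195
hollow [ 0.4584 -0.2584  0.01  ] 191
hollow [ 0.4932 -0.3522  0.01  ] 194
table z 0.0006772533470353892
table z -0.0006688740231330925
table z -0.0018669239602759902
table z -8.90566142162097e-05
```

View pics/crop.png

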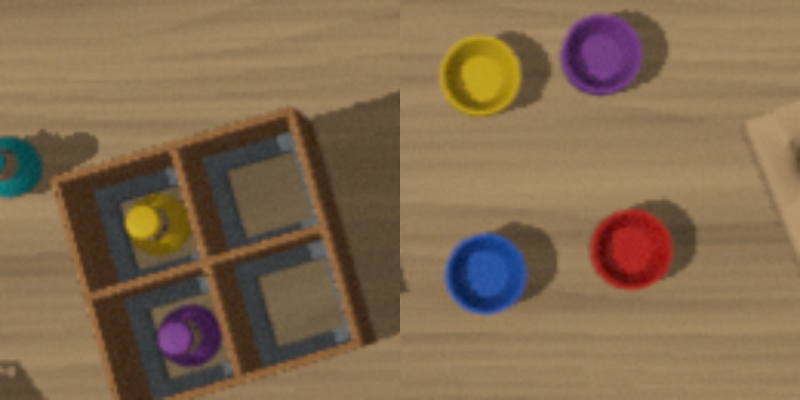

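The crop confirms it: yellow doll in the upper-left compartment, violet in the lower-left, and turquoise only outside. The doll and compartment positions agree to about 2 mm. I'll move to the red cup first.

```bash
cat > go.py <<'E'
import sys
from h import *
from scipy.spatial.transform import Rotation as R
def go(x,y,z,say=True):
    s=r.get_state();M=R.from_euler("xyz",s["eef_rot"],degrees=True).as_matrix()
    d=M.T@(np.array([x,y,z])-s["tcp_pos"])/.025
    j=M[:,1];print("t%.1f"%s["time_s"],"tcp",s["tcp_pos"].round(4),"yaw%.1f"%s["eef_rot"][2],"jaw%.1f"%np.degrees(np.arctan2(j[1],j[0])),"w%.4f"%s["gripper_width"],"F",s["contact_force"].round(1),"UNITS",d.round(2),"j6 %.0f"%s["joints"][5])
if __name__=="__main__": go(*map(float,sys.argv[1:4]))
E
A='[{"x":-0.95,"y":0.97},{"x":-0.95,"y":0.97},{"x":-0.95,"y":0.97},{"x":-0.95,"y":0.97},{"x":-0.95,"y":0.97}]'
python3 -m inch '[{"x":-0.95,"y":0.97},{"x":-0.95,"y":0.97},{"x":-0.95,"y":0.97},{"x":-0.95,"y":0.97},{"x":-0.95,"y":0.97}]' 0.75 20
python3 -m inch '[{"x":-0.95,"y":0.97},{"x":-0.95,"y":0.97},{"x":-0.95,"y":0.97},{"x":-0.95,"y":0.97},{"x":-0.95,"y":0.97}]'
python3 -m inch '[{"x":-0.95,"y":0.97},{"x":-0.95,"y":0.97},{"x":-0.95,"y":0.97},{"x":-0.95,"y":0.97},{"x":-0.95,"y":0.97}]'
python3 go.py .482 -.0645 .027
```

```text
t0.1 tcp [ 0.2437 -0.6289  0.1973] yaw-158.8 jaw111.2 w0.0874 F [-0.2  0.3  0.2] UNITS [-17.04  17.6    6.84] j6 -17validation failed for argument at $[0]...
validation failed for argument at $[0]...
validation failed for argument at $[0]...
```

```bash

python3 -m inch '[{"x":-0.95,"y":0.97,"z":0,"yaw":0},{"x":-0.95,"y":0.97,"z":0,"yaw":0},{"x":-0.95,"y":0.97,"z":0,"yaw":0},{"x":-0.95,"y":0.97,"z":0,"yaw":0},{"x":-0.95,"y":0.97,"z":0,"yaw":0}]' 0.75 20
python3 -m inch '[{"x":-0.95,"y":0.97,"z":0,"yaw":0},{"x":-0.95,"y":0.97,"z":0,"yaw":0},{"x":-0.95,"y":0.97,"z":0,"yaw":0},{"x":-0.95,"y":0.97,"z":0,"yaw":0},{"x":-0.95,"y":0.97,"z":0,"yaw":0}]'
python3 go.py .482 -.0645 .027
```

```text
time_s: 0.52
tcp_pos: [0.3087, -0.4714, 0.192]
eef_rot: [179.5, -0.2, -159.3]
contact_force: [1.1, 0.6, 0.3]
gripper_width: 0.0765
time_s: 0.93
tcp_pos: [0.3774, -0.3076, 0.191]
eef_rot: [179.4, -0.3, -159.4]
contact_force: [1.0, -0.3, -0.3]
gripper_width: 0.0767
t0.9 tcp [ 0.3774 -0.3076  0.191 ] yaw-159.4 jaw110.6 w0.0767 F [ 1.  -0.3 -0.3] UNITS [-7.37  7.56  6.6 ] j6 -53
```

```bash

python3 -m inch '[{"x":-0.95,"y":0.97,"z":0,"yaw":0},{"x":-0.95,"y":0.97,"z":0,"yaw":0},{"x":-0.95,"y":0.97,"z":0,"yaw":0},{"x":-0.95,"y":0.97,"z":0.2,"yaw":0},{"x":-0.95,"y":0.97,"z":0.4,"yaw":0}]'
python3 -m inch '[{"x":-0.95,"y":0.97,"z":0.5,"yaw":0},{"x":-0.95,"y":0.97,"z":0.6,"yaw":0},{"x":-0.5,"y":0.6,"z":0.7,"yaw":0},{"x":0,"y":0,"z":0.5,"yaw":0},{"x":0,"y":0,"z":0,"yaw":0}]'
python3 go.py .482 -.0645 .027; python3 -c "
from m import *
for c,v in cups().items():
  for x in v: print(c,*x)"
```

```text
time_s: 1.35
tcp_pos: [0.4476, -0.1436, 0.178]
eef_rot: [179.4, -0.1, -159.4]
contact_force: [2.2, -0.1, 0.3]
gripper_width: 0.0766
time_s: 1.77
tcp_pos: [0.4835, -0.052, 0.1179]
eef_rot: [179.4, -0.0, -159.0]
contact_force: [-1.2, -0.1, -0.9]
gripper_width: 0.077
t1.8 tcp [ 0.4835 -0.052   0.1179] yaw-159.0 jaw111.0 w0.0770 F [-1.2 -0.1 -0.9] UNITS [ 0.23 -0.48  3.63] j6 -85
red [147.0, 7.3, 31.8] 1743 -0.52 [1.2503, 0.4452] [1.2431, 0.429, -0.5205]
yellow [255.9, 154.1, 13.5] 565 0.042 [0.6231, 0.0518] [0.6223, 0.0507, 0.0419]
yellow [131.0, 197.5, 10.6] 306 0.086 [0.5237, 0.3559] [0.521, 0.3434, 0.0857]
violet [294.7, 146.5, 11.6] 93 0.038 [0.6387, -0.0437] [0.6394, -0.0447, 0.0383]
violet [142.0, 233.5, 9.0] 73 0.049 [0.4349, 0.3254] [0.4362, 0.3269, 0.0491]
turq [81.5, 178.5, 11.1] 259 0.078 [0.5723, 0.4742] [0.5683, 0.4596, 0.0785]
turq [143.5, 284.5, 10.1] 255 0.078 [0.3149, 0.3291] [0.3196, 0.3177, 0.0782]
```

```bash

python3 -m inch '[{"x":0.23,"y":-0.48,"z":0.4,"yaw":0},{"x":0,"y":0,"z":0.8,"yaw":0},{"x":0,"y":0,"z":0.8,"yaw":0},{"x":0,"y":0,"z":0,"yaw":0}]'
python3 go.py .482 -.0645 .027
```

```text
time_s: 2.15
tcp_pos: [0.4848, -0.0671, 0.0715]
eef_rot: [179.5, 0.3, -159.1]
contact_force: [-0.5, 0.3, 0.0]
gripper_width: 0.0769
t2.1 tcp [ 0.4848 -0.0671  0.0715] yaw-159.1 jaw110.9 w0.0769 F [-0.5  0.3  0. ] UNITS [0.08 0.12 1.78] j6 -83
```

```bash

python3 -m inch '[{"x":0.08,"y":0.12,"z":0.6,"yaw":0},{"x":0,"y":0,"z":0.6,"yaw":0},{"x":0,"y":0,"z":0.5,"yaw":0},{"x":0,"y":0,"z":0.1,"yaw":0}]'
python3 go.py .482 -.0645 .027
```

```text
time_s: 2.48
tcp_pos: [0.4849, -0.0669, 0.0311]
eef_rot: [179.7, 0.6, -159.2]
contact_force: [-1.5, -0.9, -0.4]
gripper_width: 0.0763
t2.5 tcp [ 0.4849 -0.0669  0.0311] yaw-159.2 jaw110.8 w0.0763 F [-1.5 -0.9 -0.4] UNITS [0.08 0.13 0.17] j6 -84
```

```bash

python3 -m inch '[{"x":0.15,"y":0.15,"z":0.25,"yaw":0},{"x":0,"y":0,"z":0,"yaw":0}]'
python3 go.py .482 -.0645 .027
python3 -m inch '[{"x":0,"y":0,"z":0,"yaw":0},{"x":0,"y":0,"z":0,"yaw":0},{"x":0,"y":0,"z":0,"yaw":0},{"x":0,"y":0,"z":0,"yaw":0},{"x":0,"y":0,"z":0,"yaw":0}]' -1 25
python3 -m inch '[{"x":0,"y":0,"z":-0.3,"yaw":0},{"x":0,"y":0,"z":-1,"yaw":0},{"x":0,"y":0,"z":-1,"yaw":0},{"x":0,"y":0,"z":-1,"yaw":0},{"x":0,"y":0,"z":0,"yaw":0}]'
python3 go.py .552 -.223 .12
```

```text
time_s: 2.65
tcp_pos: [0.4807, -0.0653, 0.0263]
eef_rot: [179.7, 0.7, -159.3]
contact_force: [-0.7, 0.9, -0.9]
gripper_width: 0.0766
t2.6 tcp [ 0.4807 -0.0653  0.0263] yaw-159.3 jaw110.7 w0.0766 F [-0.7  0.9 -0.9] UNITS [-0.06  0.01 -0.03] j6 -84
time_s: 3.07
tcp_pos: [0.4829, -0.0651, 0.03]
eef_rot: [179.8, 1.0, -159.3]
contact_force: [0.1, -0.7, -0.0]
gripper_width: 0.0491
time_s: 3.48
tcp_pos: [0.4805, -0.0665, 0.117]
eef_rot: [179.8, 0.8, -159.2]
contact_force: [0.7, 0.4, 0.4]
gripper_width: 0.0154
t3.5 tcp [ 0.4805 -0.0665  0.117 ] yaw-159.2 jaw110.8 w0.0154 F [0.7 0.4 0.4] UNITS [-0.46 -6.87 -0.14] j6 -84
```

```bash
python3 -c "
from m import *
im,d=r.capture('scene');save(cv2.resize(im[100:260,100:360],None,fx=3,fy=3),'s1.png')
for n in('scene','top'):
 for c,v in cups(n).items():
  for x in v:
    if x[2]>.01 and x[3][0]>0: print(n,c,*x)"
```

```text
scene red [246.8, 161.0, 11.5] 408 0.042 [0.4814, -0.063] [0.4862, -0.0547, 0.0418]
scene yellow [218.8, 209.5, 12.7] 486 0.041 [0.6232, 0.0542] [0.626, 0.0604, 0.0414]
scene yellow [319.7, 288.1, 12.4] 231 0.085 [0.5224, 0.3583] [0.5335, 0.3717, 0.085]
scene blue [272.0, 187.0, 11.7] 421 0.042 [0.4656, 0.0539] [0.4695, 0.0594, 0.0416]
scene turq [387.5, 235.5, 5.1] 78 0.077 [0.3152, 0.3322] [0.3174, 0.3337, 0.0771]
scene turq [382.3, 245.6, 10.0] 147 0.041 [0.3165, 0.3321] [0.3234, 0.3372, 0.0408]
scene turq [329.4, 351.2, 13.1] 398 0.077 [0.5728, 0.4781] [0.5862, 0.4857, 0.0771]
top yellow [255.9, 154.3, 13.6] 568 0.042 [0.6228, 0.0518] [0.6217, 0.0508, 0.0421]
top yellow [131.0, 197.5, 10.6] 311 0.086 [0.5226, 0.3556] [0.521, 0.3432, 0.0863]
top violet [293.5, 141.5, 8.9] 52 0.039 [0.6586, -0.0434] [0.6517, -0.042, 0.0386]
top violet [143.0, 232.0, 8.6] 60 0.054 [0.448, 0.327] [0.4398, 0.3234, 0.0541]
top turq [81.5, 178.5, 11.1] 260 0.078 [0.5724, 0.474] [0.5684, 0.4598, 0.0779]
top turq [143.5, 284.5, 10.1] 258 0.078 [0.3149, 0.3288] [0.3196, 0.3177, 0.078]
```

View pics/s1.png

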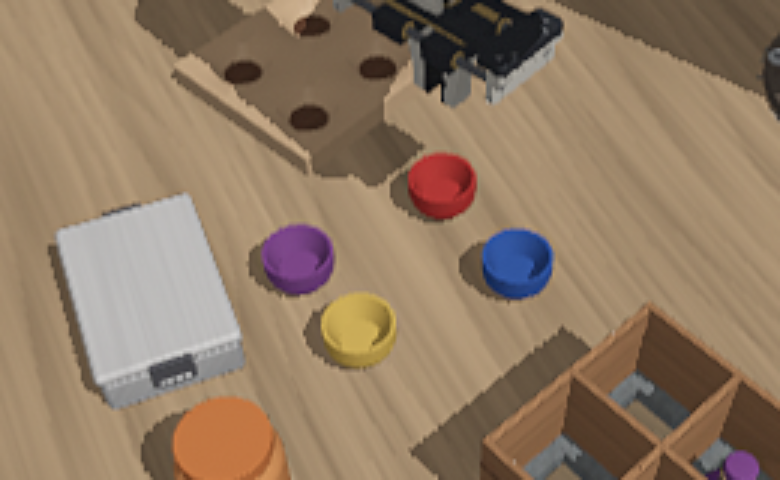

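The image shows all four cups undisturbed, red at crop (442,185), so the grip closed on nothing. I'll check the fingertip height and position against depth.

```bash
python3 -c "
from m import *
i=r.camera_info('scene');im,d=r.capture('scene');W=world(i,d)
s=r.get_state();print(s['tcp_pos'],s['joints'],s['gripper_width'])
m=(W[...,2]>.06)&(np.hypot(W[...,0]-.48,W[...,1]+.067)<.09)
p=W[m];lo=np.nanmin(p[:,2]);print('lowest',lo)
for a in np.arange(lo,lo+.08,.008):
  q=p[(p[:,2]>=a)&(p[:,2]<a+.008)]
  if len(q): print(a.round(3),len(q),q.min(0).round(3),q.max(0).round(3))
save(cv2.resize(im[60:180,180:340],None,fx=5,fy=5),'s2.png')
"
```

```text
[ 0.47714249 -0.06664628  0.11158746] [ 15.1331539    6.6938207  -29.98419082  -0.5106456  -53.00109633
 -84.14048482] 0.0018467429653536778
lowest 0.1403370802488857
0.14 20 [ 0.462 -0.077  0.14 ] [ 0.491 -0.048  0.148]
0.148 35 [ 0.462 -0.08   0.148] [ 0.493 -0.045  0.156]
0.156 36 [ 0.461 -0.082  0.156] [ 0.492 -0.046  0.164]
0.164 31 [ 0.463 -0.08   0.164] [ 0.492 -0.046  0.172]
0.172 30 [ 0.465 -0.083  0.172] [ 0.493 -0.044  0.18 ]
0.18 10 [ 0.469 -0.074  0.181] [ 0.492 -0.042  0.188]
0.188 3 [ 0.477 -0.043  0.188] [ 0.48  -0.041  0.194]
0.196 2 [ 0.465 -0.035  0.201] [ 0.467 -0.034  0.204]
0.204 34 [ 0.432 -0.143  0.204] [0.541 0.02  0.212]
0.212 110 [ 0.433 -0.141  0.212] [0.541 0.022 0.22 ]
0.22 218 [ 0.431 -0.138  0.22 ] [0.542 0.023 0.228]
```

View pics/s2.png

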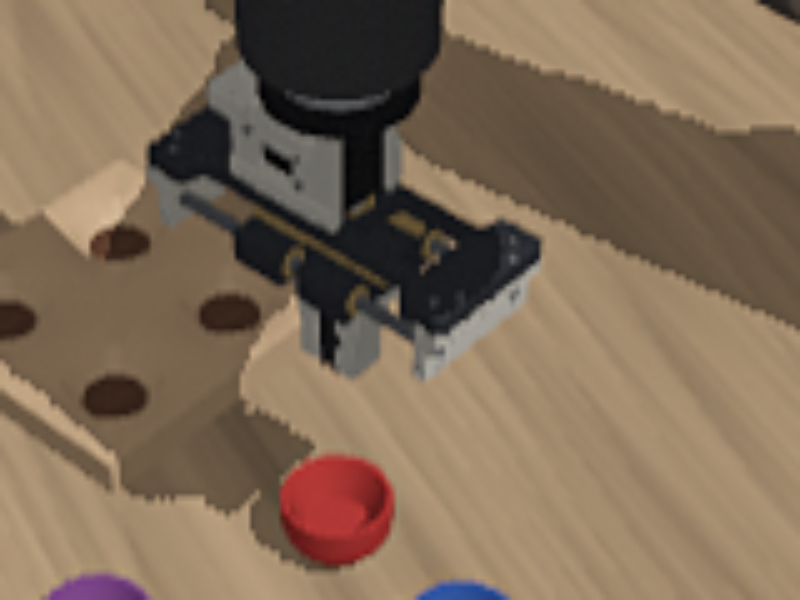

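Image and depth put the fingertips at z≈0.140 and the body at 0.204. The reported TCP implies 0.101 and 0.167, so the reported z reads about 38 mm low while xy agrees. That explains the empty grip. I'll reopen, descend further and re-check from closer.

```bash

cat > tip.py <<'E'
from m import *
def tip():
    i=r.camera_info('scene');im,d=r.capture('scene');W=world(i,d);s=r.get_state();t=s['tcp_pos']
    hsv=cv2.cvtColor(im,cv2.COLOR_RGB2HSV)
    g=(hsv[...,1]<60)&(np.hypot(W[...,0]-t[0],W[...,1]-t[1])<.075)&(W[...,2]>.008)&(W[...,2]<.5)
    z=np.sort(W[g][:,2]);print("grey low z",z[[3,10,20]].round(3),"read z %.4f"%t[2])
    i=r.camera_info('top');im,d=r.capture('top');W=world(i,d)
    return im
tip()
E
python3 -m inch '[{"x":0,"y":0,"z":0,"yaw":0},{"x":0,"y":0,"z":0,"yaw":0},{"x":0,"y":0,"z":0,"yaw":0},{"x":0,"y":0,"z":0,"yaw":0},{"x":0,"y":0,"z":0,"yaw":0}]' 0.75 25
python3 -m inch '[{"x":0,"y":0,"z":0,"yaw":0},{"x":0,"y":0,"z":0,"yaw":0},{"x":0,"y":0,"z":0,"yaw":0},{"x":0,"y":0,"z":0,"yaw":0},{"x":0,"y":0,"z":0,"yaw":0}]'
python3 -m inch '[{"x":-0.05,"y":0.05,"z":0.7,"yaw":0},{"x":0,"y":0,"z":0.7,"yaw":0},{"x":0,"y":0,"z":0.7,"yaw":0},{"x":0,"y":0,"z":0.6,"yaw":0},{"x":0,"y":0,"z":0,"yaw":0}]'
python3 tip.py; python3 go.py .482 -.0645 -.011
```

```text
time_s: 4.1
tcp_pos: [0.4748, -0.0671, 0.1083]
eef_rot: [179.6, -0.0, -159.3]
contact_force: [-0.2, -1.1, -0.1]
gripper_width: 0.0298
time_s: 4.52
tcp_pos: [0.4746, -0.0671, 0.1077]
eef_rot: [179.6, -0.1, -159.3]
contact_force: [-0.3, -0.8, 0.4]
gripper_width: 0.0634
time_s: 4.93
tcp_pos: [0.4774, -0.0647, 0.0399]
eef_rot: [179.6, 0.2, -159.3]
contact_force: [-0.9, -1.0, -0.6]
gripper_width: 0.0764
grey low z [0.074 0.076 0.078] read z 0.0411
t5.0 tcp [ 0.4789 -0.0645  0.0422] yaw-159.3 jaw110.7 w0.0767 F [0.3 0.1 0.9] UNITS [-0.1  -0.06  2.13] j6 -84
```

```bash

python3 -m inch '[{"x":-0.1,"y":-0.05,"z":0.6,"yaw":0},{"x":0,"y":0,"z":0.6,"yaw":0},{"x":0,"y":0,"z":0.5,"yaw":0},{"x":0,"y":0,"z":0.25,"yaw":0},{"x":0,"y":0,"z":0,"yaw":0}]'
python3 tip.py; python3 go.py .482 -.0645 -.012
```

```text
time_s: 5.45
tcp_pos: [0.4879, -0.0635, -0.0017]
eef_rot: [179.8, 1.0, -159.2]
contact_force: [-0.3, -0.1, -1.0]
gripper_width: 0.0765
grey low z [0.031 0.034 0.036] read z -0.0011
t5.5 tcp [ 0.4884 -0.0634 -0.0007] yaw-159.2 jaw110.8 w0.0765 F [ 0.2  0.6 -0.2] UNITS [0.26 0.05 0.45] j6 -84
```

```bash

python3 -m inch '[{"x":0.2,"y":0.05,"z":0.3,"yaw":0},{"x":0.1,"y":0,"z":0.2,"yaw":0},{"x":0,"y":0,"z":0,"yaw":0}]'
python3 go.py .482 -.0645 -.013
python3 -m inch '[{"x":0,"y":0,"z":0,"yaw":0},{"x":0,"y":0,"z":0,"yaw":0},{"x":0,"y":0,"z":0,"yaw":0}]' -1 25
python3 go.py .482 -.0645 -.013
```

```text
time_s: 5.8
tcp_pos: [0.4824, -0.0645, -0.012]
eef_rot: [179.9, 1.3, -159.1]
contact_force: [0.2, 0.9, 0.1]
gripper_width: 0.0768
t5.8 tcp [ 0.4824 -0.0645 -0.012 ] yaw-159.1 jaw110.9 w0.0768 F [0.2 0.9 0.1] UNITS [0.02 0.   0.04] j6 -84
time_s: 6.05
tcp_pos: [0.4821, -0.0646, -0.0117]
eef_rot: [179.9, 1.3, -159.1]
contact_force: [0.2, -0.5, -0.8]
gripper_width: 0.0631
t6.0 tcp [ 0.4821 -0.0646 -0.0117] yaw-159.1 jaw110.9 w0.0631 F [ 0.2 -0.5 -0.8] UNITS [0.   0.   0.05] j6 -84
```

```bash

python3 -m inch '[{"x":0,"y":0,"z":-0.3,"yaw":0},{"x":0,"y":0,"z":-0.8,"yaw":0},{"x":0,"y":0,"z":-0.8,"yaw":0},{"x":0,"y":0,"z":-0.8,"yaw":0},{"x":0,"y":0,"z":0,"yaw":0}]'
python3 go.py .552 -.223 .06
```

```text
time_s: 6.47
tcp_pos: [0.4795, -0.0658, 0.0593]
eef_rot: [179.9, 1.1, -159.1]
contact_force: [0.1, 0.2, -0.6]
gripper_width: 0.0631
t6.5 tcp [ 0.4795 -0.0658  0.0593] yaw-159.1 jaw110.9 w0.0631 F [ 0.1  0.2 -0.6] UNITS [-0.47 -6.91 -0.03] j6 -84
```

```bash

python3 -m inch '[{"x":-0.07,"y":-0.5,"z":-0.2,"yaw":0},{"x":-0.07,"y":-0.9,"z":0,"yaw":0},{"x":-0.07,"y":-0.9,"z":0,"yaw":0},{"x":-0.07,"y":-0.9,"z":0,"yaw":0},{"x":-0.07,"y":-0.9,"z":0,"yaw":0}]'
python3 -m inch '[{"x":-0.07,"y":-0.9,"z":0,"yaw":0},{"x":-0.05,"y":-0.9,"z":0,"yaw":0},{"x":0,"y":-0.7,"z":0,"yaw":0},{"x":0,"y":-0.3,"z":0,"yaw":0},{"x":0,"y":0,"z":0,"yaw":0}]'
python3 go.py .552 -.223 .0
```

```text
time_s: 6.88
tcp_pos: [0.5259, -0.1584, 0.0696]
eef_rot: [179.9, 1.5, -158.8]
contact_force: [0.3, 0.6, -1.4]
gripper_width: 0.0631
time_s: 7.3
tcp_pos: [0.5562, -0.2292, 0.0702]
eef_rot: [179.9, 1.5, -159.0]
contact_force: [0.1, 0.1, -0.7]
gripper_width: 0.0632
t7.3 tcp [ 0.5562 -0.2292  0.0702] yaw-159.0 jaw111.1 w0.0632 F [ 0.1  0.1 -0.7] UNITS [0.14 0.29 2.8 ] j6 -64
```

```bash

python3 -m inch '[{"x":0.14,"y":0.29,"z":0.5,"yaw":0},{"x":0.05,"y":0,"z":0.7,"yaw":0},{"x":0.05,"y":0,"z":0.7,"yaw":0},{"x":0,"y":0,"z":0.3,"yaw":0},{"x":0,"y":0,"z":0,"yaw":0}]'
python3 go.py .552 -.223 .0
```

```text
time_s: 7.72
tcp_pos: [0.5483, -0.2217, 0.0148]
eef_rot: [179.9, 1.6, -159.0]
contact_force: [-0.2, -0.1, -0.7]
gripper_width: 0.0631
t7.7 tcp [ 0.5483 -0.2217  0.0148] yaw-159.0 jaw111.0 w0.0631 F [-0.2 -0.1 -0.7] UNITS [-0.1 -0.1  0.6] j6 -65
```

```bash

python3 -m inch '[{"x":-0.15,"y":-0.08,"z":0.25,"yaw":0},{"x":0,"y":0,"z":0.2,"yaw":0},{"x":0,"y":0,"z":0,"yaw":0}]'
python3 go.py .552 -.223 -.001
```

```text
time_s: 7.97
tcp_pos: [0.5539, -0.221, 0.0044]
eef_rot: [180.0, 1.7, -158.9]
contact_force: [0.2, 0.1, -0.4]
gripper_width: 0.0632
t8.0 tcp [ 0.5539 -0.221   0.0044] yaw-158.9 jaw111.1 w0.0632 F [ 0.2  0.1 -0.4] UNITS [ 0.11 -0.05  0.21] j6 -65
```

```bash

python3 -m inch '[{"x":0.07,"y":-0.05,"z":0.15,"yaw":0},{"x":0,"y":0,"z":0.06,"yaw":0},{"x":0,"y":0,"z":0,"yaw":0}]'
python3 go.py .552 -.223 -.001
python3 -m inch '[{"x":0,"y":0,"z":0,"yaw":0},{"x":0,"y":0,"z":0,"yaw":0},{"x":0,"y":0,"z":0,"yaw":0},{"x":0,"y":0,"z":0,"yaw":0}]' 0.75 25
python3 -m inch '[{"x":0,"y":0,"z":-0.3,"yaw":0},{"x":0,"y":0,"z":-0.8,"yaw":0},{"x":0,"y":0,"z":-0.8,"yaw":0},{"x":0,"y":0,"z":-0.8,"yaw":0},{"x":0,"y":0,"z":0,"yaw":0}]'
python3 go.py .4655 .051 -.012
```

```text
time_s: 8.22
tcp_pos: [0.554, -0.2228, -0.0002]
eef_rot: [-180.0, 1.8, -158.9]
contact_force: [0.3, -1.2, -0.9]
gripper_width: 0.0631
t8.2 tcp [ 5.540e-01 -2.228e-01 -2.000e-04] yaw-158.9 jaw111.1 w0.0631 F [ 0.3 -1.2 -0.9] UNITS [0.08 0.02 0.03] j6 -64
time_s: 8.55
tcp_pos: [0.5547, -0.2233, 0.0008]
eef_rot: [-179.9, 1.9, -158.9]
contact_force: [-0.0, 0.0, -0.4]
gripper_width: 0.0764
time_s: 8.97
tcp_pos: [0.5517, -0.2242, 0.0721]
eef_rot: [-179.9, 1.7, -158.9]
contact_force: [1.2, -0.8, -0.2]
gripper_width: 0.0771
t9.0 tcp [ 0.5517 -0.2242  0.0721] yaw-158.9 jaw111.1 w0.0771 F [ 1.2 -0.8 -0.2] UNITS [-0.64 11.52  3.37] j6 -65
```

```bash

python3 -m inch '[{"x":-0.05,"y":0.9,"z":-0.2,"yaw":0},{"x":-0.05,"y":1,"z":0,"yaw":0},{"x":-0.05,"y":1,"z":0,"yaw":0},{"x":-0.05,"y":1,"z":0,"yaw":0},{"x":-0.05,"y":1,"z":0,"yaw":0}]'
python3 -m inch '[{"x":-0.05,"y":1,"z":0,"yaw":0},{"x":-0.05,"y":1,"z":0,"yaw":0},{"x":-0.05,"y":1,"z":0,"yaw":0},{"x":-0.05,"y":1,"z":0,"yaw":0},{"x":-0.05,"y":1,"z":0,"yaw":0}]'
python3 -m inch '[{"x":-0.05,"y":1,"z":0,"yaw":0},{"x":0,"y":0.7,"z":0.4,"yaw":0},{"x":0,"y":0,"z":0.4,"yaw":0},{"x":0,"y":0,"z":0,"yaw":0}]'
python3 go.py .4655 .051 -.012; python3 -c "
from m import *
for n in ('top','scene'):
 for c,v in cups(n).items():
  for x in v:
   if .03<x[2]<.06 and x[3][0]>0: print(n,c,*x)"
```

```text
time_s: 9.38
tcp_pos: [0.5154, -0.108, 0.0817]
eef_rot: [-179.7, 2.1, -159.2]
contact_force: [0.5, 1.2, 0.0]
gripper_width: 0.0768
time_s: 9.8
tcp_pos: [0.4752, 0.0163, 0.0844]
eef_rot: [-179.7, 2.4, -159.3]
contact_force: [1.2, -0.2, 0.0]
gripper_width: 0.0769
time_s: 10.13
tcp_pos: [0.4616, 0.0633, 0.0672]
eef_rot: [-179.8, 2.8, -159.0]
contact_force: [1.1, 0.0, -0.2]
gripper_width: 0.0769
t10.1 tcp [0.4616 0.0633 0.0672] yaw-159.0 jaw111.0 w0.0769 F [ 1.1  0.  -0.2] UNITS [ 0.19 -0.5   3.16] j6 -103
top red [369.4, 179.7, 13.6] 566 0.053 [0.5534, -0.2224] [0.5528, -0.2213, 0.0529]
top yellow [255.7, 154.3, 13.5] 565 0.042 [0.6228, 0.0518] [0.6216, 0.0513, 0.0424]
top violet [295.1, 147.4, 11.8] 151 0.041 [0.6372, -0.0453] [0.6368, -0.0453, 0.0406]
top violet [141.8, 233.8, 9.2] 79 0.049 [0.4361, 0.3285] [0.4355, 0.3275, 0.0486]
scene red [201.2, 132.2, 11.1] 360 0.052 [0.5537, -0.2222] [0.5572, -0.2105, 0.0516]
scene yellow [218.8, 209.5, 12.7] 486 0.042 [0.6226, 0.0536] [0.626, 0.0606, 0.0416]
scene blue [272.0, 187.0, 11.7] 421 0.041 [0.4661, 0.0528] [0.4693, 0.0591, 0.0411]
scene turq [382.3, 245.6, 10.0] 145 0.041 [0.3154, 0.3325] [0.3236, 0.3374, 0.0411]
```

```bash

python3 -m inch '[{"x":0.1,"y":-0.5,"z":0.6,"yaw":0},{"x":0,"y":0,"z":0.8,"yaw":0},{"x":0,"y":0,"z":0.8,"yaw":0},{"x":0,"y":0,"z":0.3,"yaw":0},{"x":0,"y":0,"z":0,"yaw":0}]'
python3 go.py .466 .0515 -.012
```

```text
time_s: 10.65
tcp_pos: [0.4725, 0.0498, 0.0086]
eef_rot: [-179.8, 3.4, -159.2]
contact_force: [0.3, 0.8, -0.2]
gripper_width: 0.0768
t10.7 tcp [0.4725 0.0498 0.0086] yaw-159.2 jaw110.8 w0.0768 F [ 0.3  0.8 -0.2] UNITS [0.27 0.16 0.81] j6 -101
```

```bash

python3 -m inch '[{"x":0.25,"y":0.1,"z":0.4,"yaw":0},{"x":0.1,"y":0.05,"z":0.3,"yaw":0},{"x":0,"y":0,"z":0.1,"yaw":0},{"x":0,"y":0,"z":0,"yaw":0}]'
python3 tip.py
python3 go.py .466 .0515 -.012
```

```text
time_s: 10.98
tcp_pos: [0.4663, 0.0502, -0.0099]
eef_rot: [-179.7, 3.5, -159.3]
contact_force: [0.3, -0.8, -0.9]
gripper_width: 0.0767
grey low z [0.023 0.027 0.03 ] read z -0.0096
t11.1 tcp [ 0.4667  0.0505 -0.0094] yaw-159.3 jaw110.7 w0.0765 F [ 0.7 -0.2 -0.5] UNITS [0.02 0.05 0.1 ] j6 -102
```

```bash

python3 -m inch '[{"x":0,"y":0,"z":0.08,"yaw":0},{"x":0,"y":0,"z":0,"yaw":0},{"x":0,"y":0,"z":0,"yaw":0},{"x":0,"y":0,"z":0,"yaw":0}]' -1 25
python3 -m inch '[{"x":0,"y":0,"z":-0.3,"yaw":0},{"x":0,"y":0,"z":-1,"yaw":0},{"x":0,"y":0,"z":-1,"yaw":0},{"x":0,"y":0,"z":-1,"yaw":0},{"x":0,"y":-0.5,"z":-0.5,"yaw":0}]'
python3 go.py .4584 -.2584 .08
python3 -m inch '[{"x":-0.3,"y":-1,"z":0,"yaw":0},{"x":-0.35,"y":-1,"z":0,"yaw":0},{"x":-0.35,"y":-1,"z":0,"yaw":0},{"x":-0.35,"y":-1,"z":0,"yaw":0},{"x":-0.35,"y":-1,"z":0,"yaw":0}]'
python3 go.py .4584 -.2584 .08
```

```text
time_s: 11.42
tcp_pos: [0.4683, 0.0513, -0.0099]
eef_rot: [-179.8, 3.7, -159.2]
contact_force: [0.6, -0.8, -0.6]
gripper_width: 0.0613
time_s: 11.83
tcp_pos: [0.4633, 0.0366, 0.0871]
eef_rot: [-179.7, 3.2, -159.2]
contact_force: [0.3, -0.1, -1.2]
gripper_width: 0.0615
t11.8 tcp [0.4633 0.0366 0.0871] yaw-159.2 jaw110.8 w0.0615 F [ 0.3 -0.1 -1.2] UNITS [  4.38 -10.96   0.1 ] j6 -100
time_s: 12.25
tcp_pos: [0.5506, -0.0661, 0.1003]
eef_rot: [-179.7, 3.9, -158.8]
contact_force: [0.6, 1.0, -0.8]
gripper_width: 0.0616
t12.2 tcp [ 0.5506 -0.0661  0.1003] yaw-158.8 jaw111.2 w0.0616 F [ 0.6  1.  -0.8] UNITS [ 6.26 -5.83  0.41] j6 -82
```

```bash

python3 -m inch '[{"x":1,"y":-0.9,"z":0,"yaw":0},{"x":1,"y":-0.9,"z":0,"yaw":0},{"x":1,"y":-0.9,"z":0,"yaw":0},{"x":1,"y":-0.9,"z":0,"yaw":0},{"x":1,"y":-0.9,"z":0,"yaw":0}]'
python3 go.py .4584 -.2584 .08
python3 -m inch '[{"x":0.8,"y":-0.7,"z":0,"yaw":0},{"x":0.3,"y":-0.3,"z":0.4,"yaw":0},{"x":0,"y":0,"z":0.4,"yaw":0},{"x":0,"y":0,"z":0,"yaw":0}]'
python3 go.py .4584 -.2584 -.001
```

```text
time_s: 12.67
tcp_pos: [0.4788, -0.2213, 0.095]
eef_rot: [-179.6, 4.1, -158.5]
contact_force: [-1.1, -0.4, -1.1]
gripper_width: 0.0615
t12.7 tcp [ 0.4788 -0.2213  0.095 ] yaw-158.5 jaw111.4 w0.0615 F [-1.1 -0.4 -1.1] UNITS [ 1.34 -1.08  0.51] j6 -63
time_s: 13.0
tcp_pos: [0.4587, -0.2603, 0.0747]
eef_rot: [-179.6, 4.1, -158.9]
contact_force: [-0.5, 0.7, -1.4]
gripper_width: 0.0612
t13.0 tcp [ 0.4587 -0.2603  0.0747] yaw-158.9 jaw111.1 w0.0612 F [-0.5  0.7 -1.4] UNITS [0.2  0.1  3.02] j6 -57
```

```bash

python3 -m inch '[{"x":0.2,"y":0.1,"z":0.7,"yaw":0},{"x":0.05,"y":0,"z":0.7,"yaw":0},{"x":0.05,"y":0,"z":0.6,"yaw":0},{"x":0,"y":0,"z":0.2,"yaw":0},{"x":0,"y":0,"z":0,"yaw":0}]'
python3 go.py .4584 -.2584 -.001
```

```text
time_s: 13.42
tcp_pos: [0.4572, -0.2572, 0.0202]
eef_rot: [-179.5, 4.2, -158.7]
contact_force: [0.5, 0.5, -0.6]
gripper_width: 0.0617
t13.4 tcp [ 0.4572 -0.2572  0.0202] yaw-158.7 jaw111.2 w0.0617 F [ 0.5  0.5 -0.6] UNITS [ 0.04 -0.05  0.85] j6 -57
```

```bash

python3 -m inch '[{"x":0.05,"y":-0.05,"z":0.4,"yaw":0},{"x":0,"y":0,"z":0.25,"yaw":0},{"x":0,"y":0,"z":0.1,"yaw":0},{"x":0,"y":0,"z":0,"yaw":0}]'
python3 go.py .4584 -.2584 -.001
python3 -m inch '[{"x":0,"y":0,"z":0.05,"yaw":0},{"x":0,"y":0,"z":0,"yaw":0},{"x":0,"y":0,"z":0,"yaw":0},{"x":0,"y":0,"z":0,"yaw":0}]' 0.75 25
python3 -m inch '[{"x":0,"y":0,"z":-0.3,"yaw":0},{"x":0,"y":0,"z":-1,"yaw":0},{"x":0,"y":0,"z":-1,"yaw":0},{"x":0,"y":0,"z":-1,"yaw":0},{"x":0,"y":0,"z":-1,"yaw":0}]'
python3 go.py .637 -.045 -.012
```

```text
time_s: 13.75
tcp_pos: [0.4605, -0.2575, 0.002]
eef_rot: [-179.4, 4.4, -158.5]
contact_force: [0.2, -0.7, -0.3]
gripper_width: 0.0613
t13.8 tcp [ 0.4605 -0.2575  0.002 ] yaw-158.5 jaw111.4 w0.0613 F [ 0.2 -0.7 -0.3] UNITS [ 0.1  -0.    0.11] j6 -57
time_s: 14.08
tcp_pos: [0.4618, -0.2578, 0.0018]
eef_rot: [-179.4, 4.4, -158.5]
contact_force: [0.2, 0.4, 0.6]
gripper_width: 0.0759
time_s: 14.5
tcp_pos: [0.4494, -0.2592, 0.11]
eef_rot: [-179.7, 4.0, -158.6]
contact_force: [0.9, -0.8, -0.2]
gripper_width: 0.0768
t14.5 tcp [ 0.4494 -0.2592  0.11  ] yaw-158.6 jaw111.4 w0.0768 F [ 0.9 -0.8 -0.2] UNITS [-9.75  5.27  5.54] j6 -57
```

```bash

python3 -m inch '[{"x":-0.95,"y":0.5,"z":0,"yaw":0},{"x":-0.95,"y":0.5,"z":0,"yaw":0},{"x":-0.95,"y":0.5,"z":0,"yaw":0},{"x":-0.95,"y":0.5,"z":0,"yaw":0},{"x":-0.95,"y":0.5,"z":0,"yaw":0}]'
python3 -m inch '[{"x":-0.95,"y":0.5,"z":0,"yaw":0},{"x":-0.95,"y":0.5,"z":0.1,"yaw":0},{"x":-0.9,"y":0.5,"z":0.2,"yaw":0},{"x":-0.6,"y":0.4,"z":0.3,"yaw":0},{"x":0,"y":0,"z":0,"yaw":0}]'
python3 go.py .637 -.045 -.012
python3 -c "
from m import *
for n in ('top','scene'):
 for c,v in cups(n).items():
  for x in v:
   if .03<x[2]<.06 and x[3][0]>0: print(n,c,*x)
im,d=r.capture('scene');save(im,'s3.png')"
```

```text
time_s: 14.92
tcp_pos: [0.5405, -0.159, 0.132]
eef_rot: [-179.2, 4.8, -159.0]
contact_force: [0.4, -0.2, -0.3]
gripper_width: 0.0768
time_s: 15.33
tcp_pos: [0.6103, -0.0772, 0.1299]
eef_rot: [-179.0, 5.2, -158.8]
contact_force: [0.2, -1.3, 0.1]
gripper_width: 0.0766
t15.3 tcp [ 0.6103 -0.0772  0.1299] yaw-158.8 jaw111.1 w0.0766 F [ 0.2 -1.3  0.1] UNITS [-0.94  0.91  5.77] j6 -80
top red [369.4, 180.0, 13.6] 428 0.051 [0.5455, -0.1776] [0.5523, -0.2216, 0.0515]
top blue [385.3, 218.8, 13.2] 527 0.051 [0.4576, -0.2575] [0.4581, -0.2563, 0.0515]
scene red [200.0, 133.5, 10.4] 185 0.051 [0.5822, -0.1848] [0.5624, -0.2076, 0.0513]
scene yellow [218.9, 209.4, 12.7] 481 0.041 [0.6231, 0.0546] [0.6258, 0.0601, 0.0414]
scene turq [382.3, 245.6, 10.0] 145 0.041 [0.316, 0.3322] [0.3237, 0.3374, 0.0413]
```

View pics/s3.png

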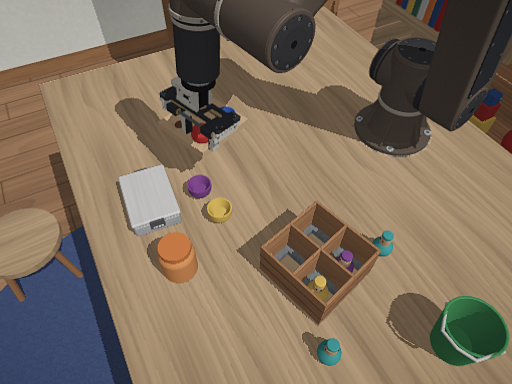

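View 6 shows blue and red seated in the board, violet (199,187) and yellow (219,210) still waiting, and the gripper at (200,115). Tool tilt is creeping up, so I'll test how it depends on speed while in free space.

```bash

python3 -m inch '[{"x":0,"y":0,"z":-1,"yaw":0},{"x":0,"y":0,"z":-1,"yaw":0},{"x":0,"y":0,"z":-1,"yaw":0},{"x":0,"y":0,"z":-1,"yaw":0},{"x":0,"y":0,"z":-1,"yaw":0}]' | grep -E "tcp|rot"
python3 -m inch '[{"x":0,"y":0,"z":0,"yaw":0},{"x":0,"y":0,"z":0,"yaw":0},{"x":0,"y":0,"z":0,"yaw":0}]'| grep -E "tcp|rot"
python3 -m inch '[{"x":0,"y":0,"z":0.3,"yaw":0},{"x":0,"y":0,"z":0.3,"yaw":0},{"x":0,"y":0,"z":0.3,"yaw":0},{"x":0,"y":0,"z":0.3,"yaw":0},{"x":0,"y":0,"z":0.3,"yaw":0}]'| grep -E "tcp|rot"
python3 -m inch '[{"x":0,"y":0,"z":0.3,"yaw":0},{"x":0,"y":0,"z":0.3,"yaw":0},{"x":0,"y":0,"z":0.3,"yaw":0},{"x":0,"y":0,"z":0.3,"yaw":0},{"x":0,"y":0,"z":0.3,"yaw":0}]'| grep -E "tcp|rot"
python3 -m inch '[{"x":0,"y":0,"z":1,"yaw":0},{"x":0,"y":0,"z":1,"yaw":0},{"x":0,"y":0,"z":0,"yaw":0}]'| grep -E "tcp|rot"
```

```text
tcp_pos: [0.5891, -0.0865, 0.255]
eef_rot: [-179.2, 4.5, -159.2]
tcp_pos: [0.5895, -0.0899, 0.2643]
eef_rot: [-179.0, 5.2, -159.4]
tcp_pos: [0.591, -0.0907, 0.2218]
eef_rot: [-179.1, 5.1, -159.5]
tcp_pos: [0.5935, -0.0898, 0.1772]
eef_rot: [-179.1, 4.8, -159.5]
tcp_pos: [0.598, -0.0889, 0.1242]
eef_rot: [-179.1, 4.8, -159.5]
```

```bash
python3 go.py .637 -.0445 -.012
python3 -m inch '[{"x":-0.5,"y":0.3,"z":0.4,"yaw":0},{"x":-0.6,"y":0.3,"z":0.5,"yaw":0},{"x":-0.3,"y":0.2,"z":0.5,"yaw":0},{"x":0,"y":0,"z":0.5,"yaw":0},{"x":0,"y":0,"z":0.4,"yaw":0}]' >/dev/null
python3 -m inch '[{"x":0,"y":0,"z":0.3,"yaw":0},{"x":0,"y":0,"z":0,"yaw":0}]' >/dev/null
python3 go.py .637 -.0445 -.012
```

```text
t17.2 tcp [ 0.598  -0.0889  0.1242] yaw-159.5 jaw110.5 w0.0765 F [-0.5 -0.5 -0.6] UNITS [-1.62  1.2   5.58] j6 -80
t17.8 tcp [ 0.6321 -0.0559  0.0617] yaw-159.4 jaw110.5 w0.0766 F [ 0.1  0.4 -0. ] UNITS [-0.09  0.41  2.96] j6 -82
```

```bash

python3 -m inch '[{"x":-0.1,"y":0.41,"z":0.4,"yaw":0},{"x":0.15,"y":0,"z":0.5,"yaw":0},{"x":0,"y":0,"z":0.5,"yaw":0},{"x":0,"y":0,"z":0.4,"yaw":0},{"x":0,"y":0,"z":0.1,"yaw":0}]' | grep rot
python3 go.py .637 -.0445 -.012
```

```text
eef_rot: [-179.0, 5.2, -159.4]
t18.2 tcp [ 0.6329 -0.0448  0.0144] yaw-159.4 jaw110.5 w0.0766 F [ 0.  -0.5  0.5] UNITS [-0.06 -0.03  1.07] j6 -84
```

```bash

python3 -m inch '[{"x":-0.06,"y":0,"z":0.4,"yaw":0},{"x":0,"y":0,"z":0.4,"yaw":0},{"x":0,"y":0,"z":0.25,"yaw":0},{"x":0,"y":0,"z":0,"yaw":0}]' | grep rot
python3 go.py .637 -.0445 -.012; python3 tip.py
```

```text
eef_rot: [-178.9, 5.3, -159.4]
t18.6 tcp [ 0.6376 -0.0434 -0.0135] yaw-159.4 jaw110.5 w0.0767 F [ 0.2 -0.7  0.4] UNITS [ 0.03 -0.03 -0.06] j6 -84
grey low z [0.022 0.026 0.032] read z -0.0130
```

```bash

python3 -m inch '[{"x":0,"y":0,"z":0,"yaw":0},{"x":0,"y":0,"z":0,"yaw":0},{"x":0,"y":0,"z":0,"yaw":0},{"x":0,"y":0,"z":0,"yaw":0}]' -1 25 | grep width
python3 -m inch '[{"x":0,"y":0,"z":-0.3,"yaw":0},{"x":0,"y":0,"z":-0.8,"yaw":0},{"x":0,"y":0,"z":-0.8,"yaw":0},{"x":0,"y":0,"z":-0.8,"yaw":0},{"x":0,"y":0,"z":-0.6,"yaw":0}]' | grep -E "rot|width"
python3 -m inch '[{"x":0,"y":0,"z":-0.3,"yaw":0},{"x":0,"y":0,"z":0,"yaw":0}]' | grep -E "rot|width"
python3 go.py .587 -.317 .08
```

```text
gripper_width: 0.0612
eef_rot: [-179.0, 5.0, -159.5]
gripper_width: 0.061
eef_rot: [-178.9, 5.4, -159.5]
gripper_width: 0.061
t19.6 tcp [ 0.6285 -0.0452  0.0849] yaw-159.5 jaw110.4 w0.0610 F [ 1.  -0.7 -0.7] UNITS [ 5.36 -9.6  -0.12] j6 -84
```

```bash

python3 -m inch '[{"x":0.3,"y":-0.6,"z":0,"yaw":0},{"x":0.5,"y":-0.9,"z":0,"yaw":0},{"x":0.5,"y":-0.9,"z":0,"yaw":0},{"x":0.5,"y":-0.9,"z":0,"yaw":0},{"x":0.5,"y":-0.9,"z":0,"yaw":0}]' | grep rot
python3 -m inch '[{"x":0.5,"y":-0.9,"z":0,"yaw":0},{"x":0.5,"y":-0.9,"z":0,"yaw":0},{"x":0.5,"y":-0.9,"z":0,"yaw":0},{"x":0.4,"y":-0.7,"z":0,"yaw":0},{"x":0.3,"y":-0.5,"z":0,"yaw":0}]' | grep -E "rot|width"
python3 go.py .587 -.317 .0
```

```text
eef_rot: [-179.0, 5.5, -159.1]
eef_rot: [-179.2, 5.2, -159.1]
gripper_width: 0.0614
t20.4 tcp [ 0.5911 -0.2792  0.0719] yaw-159.1 jaw110.8 w0.0614 F [0.5 0.5 0. ] UNITS [ 0.95 -1.31  2.82] j6 -58
```

```bash

python3 -m inch '[{"x":0.4,"y":-0.6,"z":0,"yaw":0},{"x":0.3,"y":-0.4,"z":0.2,"yaw":0},{"x":0.1,"y":0,"z":0.4,"yaw":0},{"x":0,"y":0,"z":0.5,"yaw":0},{"x":0,"y":0,"z":0.3,"yaw":0}]' | grep rot
python3 -m inch '[{"x":0,"y":0,"z":0.2,"yaw":0},{"x":0,"y":0,"z":0,"yaw":0}]' | grep -E "rot|width"
python3 go.py .587 -.317 .0
```

```text
eef_rot: [-179.3, 5.1, -159.5]
eef_rot: [-179.5, 4.9, -159.5]
gripper_width: 0.061
t21.0 tcp [ 0.58   -0.3123  0.0213] yaw-159.5 jaw110.4 w0.0610 F [-0.2 -0.  -1.2] UNITS [-0.12 -0.27  0.87] j6 -55
```

```bash

python3 -m inch '[{"x":-0.1,"y":-0.22,"z":0.1,"yaw":0},{"x":0,"y":0,"z":0.25,"yaw":0},{"x":0,"y":0,"z":0.25,"yaw":0},{"x":0,"y":0,"z":0,"yaw":0}]' | grep rot
python3 go.py .587 -.317 -.001
```

```text
eef_rot: [-179.4, 4.9, -159.4]
t21.3 tcp [ 0.5872 -0.3152  0.0056] yaw-159.4 jaw110.6 w0.0611 F [-0.5  0.2 -1.5] UNITS [ 0.06 -0.06  0.26] j6 -54
```

```bash

python3 -m inch '[{"x":0.03,"y":-0.06,"z":0.15,"yaw":0},{"x":0,"y":0,"z":0.12,"yaw":0},{"x":0,"y":0,"z":0,"yaw":0}]' | grep -E "rot|force"
python3 go.py .587 -.317 -.001
python3 -m inch '[{"x":0,"y":0,"z":0,"yaw":0},{"x":0,"y":0,"z":0,"yaw":0},{"x":0,"y":0,"z":0,"yaw":0},{"x":0,"y":0,"z":0,"yaw":0}]' 0.75 25 | grep width
python3 -m inch '[{"x":0,"y":0,"z":-0.3,"yaw":0},{"x":0,"y":0,"z":-0.7,"yaw":0},{"x":0,"y":0,"z":-0.7,"yaw":0},{"x":0,"y":0,"z":-0.7,"yaw":0},{"x":0,"y":0,"z":-0.7,"yaw":0}]' | grep rot
python3 -m inch '[{"x":0,"y":0,"z":-0.7,"yaw":0},{"x":0,"y":0,"z":-0.4,"yaw":0},{"x":0,"y":0,"z":0,"yaw":0}]' | grep rot
python3 go.py .6225 .052 -.012
```

```text
eef_rot: [-179.4, 4.9, -159.3]
contact_force: [-0.3, -0.1, -0.7]
t21.6 tcp [ 0.5884 -0.3168 -0.0011] yaw-159.3 jaw110.6 w0.0609 F [-0.3 -0.1 -0.7] UNITS [ 0.05  0.01 -0.01] j6 -54
gripper_width: 0.0761
eef_rot: [-179.6, 4.7, -159.4]
eef_rot: [-179.3, 5.0, -159.3]
t22.6 tcp [ 0.579  -0.3196  0.1119] yaw-159.3 jaw110.6 w0.0767 F [-0.1 -0.5  0.9] UNITS [-6.42 13.36  5.37] j6 -54
```

```bash

python3 -m inch '[{"x":-0.2,"y":0.5,"z":0,"yaw":0},{"x":-0.4,"y":0.9,"z":0,"yaw":0},{"x":-0.45,"y":0.9,"z":0,"yaw":0},{"x":-0.45,"y":0.9,"z":0,"yaw":0},{"x":-0.45,"y":0.9,"z":0,"yaw":0}]' | grep rot
python3 -m inch '[{"x":-0.45,"y":0.9,"z":0,"yaw":0},{"x":-0.45,"y":0.9,"z":0,"yaw":0},{"x":-0.45,"y":0.9,"z":0,"yaw":0},{"x":-0.45,"y":0.9,"z":0,"yaw":0},{"x":-0.45,"y":0.9,"z":0,"yaw":0}]' | grep rot
python3 -m inch '[{"x":-0.45,"y":0.9,"z":0,"yaw":0},{"x":-0.45,"y":0.9,"z":0,"yaw":0},{"x":-0.45,"y":0.8,"z":0,"yaw":0},{"x":-0.35,"y":0.7,"z":0.1,"yaw":0},{"x":-0.2,"y":0.4,"z":0.1,"yaw":0}]' | grep rot
python3 go.py .6225 .052 -.012
python3 -c "
from m import *
for n in ('top','scene'):
 for c,v in cups(n).items():
  for x in v:
   if .03<x[2]<.06 and x[3][0]>0: print(n,c,*x)"
```

```text
eef_rot: [-179.4, 4.9, -159.8]
eef_rot: [-179.6, 4.5, -159.8]
eef_rot: [-179.7, 4.2, -159.7]
t23.8 tcp [0.6056 0.0426 0.1038] yaw-159.7 jaw110.3 w0.0768 F [ 0.1 -0.8  0.1] UNITS [-0.42  0.14  4.67] j6 -93
top red [369.6, 179.5, 13.8] 572 0.052 [0.5537, -0.2231] [0.5535, -0.2219, 0.0521]
top blue [385.3, 218.8, 13.2] 531 0.052 [0.4576, -0.2569] [0.4581, -0.2562, 0.052]
top violet [403.0, 161.3, 8.4] 47 0.05 [0.6055, -0.3022] [0.5958, -0.3046, 0.0504]
scene yellow [218.9, 209.4, 12.7] 443 0.041 [0.623, 0.0533] [0.6258, 0.0601, 0.0413]
scene turq [382.3, 245.6, 10.0] 138 0.041 [0.3148, 0.3311] [0.3234, 0.3373, 0.0408]
```

```bash

python3 -m inch '[{"x":-0.4,"y":0.14,"z":0.4,"yaw":0},{"x":0.05,"y":0,"z":0.5,"yaw":0},{"x":0.05,"y":0,"z":0.6,"yaw":0},{"x":0.05,"y":0,"z":0.6,"yaw":0},{"x":0.05,"y":0,"z":0.6,"yaw":0}]' | grep rot
python3 -m inch '[{"x":0.05,"y":0,"z":0.5,"yaw":0},{"x":0,"y":0,"z":0.3,"yaw":0},{"x":0,"y":0,"z":0,"yaw":0}]' | grep -E "rot|width"
python3 go.py .6225 .0525 -.012
```

```text
eef_rot: [-179.7, 4.4, -159.6]
eef_rot: [-179.7, 4.0, -159.7]
gripper_width: 0.0767
t24.6 tcp [0.6109 0.0442 0.01  ] yaw-159.7 jaw110.2 w0.0767 F [-0.4 -0.2 -0.4] UNITS [-0.49  0.16  0.91] j6 -93
```

```bash

python3 -m inch '[{"x":-0.4,"y":0.16,"z":-0.1,"yaw":0},{"x":-0.1,"y":0,"z":0,"yaw":0},{"x":0,"y":0,"z":0.3,"yaw":0},{"x":0,"y":0,"z":0.3,"yaw":0},{"x":0,"y":0,"z":0,"yaw":0}]' | grep rot
python3 go.py .6225 .0525 -.012
```

```text
eef_rot: [-179.7, 4.1, -159.8]
t25.0 tcp [ 6.244e-01  5.240e-02 -6.000e-04] yaw-159.8 jaw110.2 w0.0766 F [ 0.1  0.5 -1.4] UNITS [0.1  0.03 0.45] j6 -93
```

```bash

python3 -m inch '[{"x":0.05,"y":0.03,"z":0.3,"yaw":0},{"x":0,"y":0,"z":0.2,"yaw":0},{"x":0,"y":0,"z":0,"yaw":0}]' | grep rot
python3 go.py .6225 .0525 -.012
python3 -m inch '[{"x":0,"y":0,"z":0,"yaw":0},{"x":0,"y":0,"z":0,"yaw":0},{"x":0,"y":0,"z":0,"yaw":0},{"x":0,"y":0,"z":0,"yaw":0}]' -1 25 | grep width
python3 -m inch '[{"x":0,"y":0,"z":-0.3,"yaw":0},{"x":0,"y":0,"z":-0.7,"yaw":0},{"x":0,"y":0,"z":-0.7,"yaw":0},{"x":0,"y":0,"z":-0.7,"yaw":0},{"x":0,"y":0,"z":-0.7,"yaw":0}]' | grep -E "rot|width"
python3 -m inch '[{"x":0,"y":0,"z":-0.5,"yaw":0},{"x":0,"y":0,"z":-0.3,"yaw":0},{"x":0,"y":0,"z":0,"yaw":0}]' | grep -E "rot|width"
python3 go.py .4932 -.3522 .08
```

```text
eef_rot: [-179.7, 4.1, -159.8]
t25.3 tcp [ 0.6237  0.053  -0.0144] yaw-159.8 jaw110.2 w0.0768 F [-0.3  0.5 -0.6] UNITS [ 0.04 -0.   -0.1 ] j6 -94
gripper_width: 0.0628
eef_rot: [-179.7, 3.6, -159.8]
gripper_width: 0.0628
eef_rot: [-179.7, 4.0, -159.8]
gripper_width: 0.0626
t26.3 tcp [0.6152 0.0503 0.0901] yaw-159.8 jaw110.2 w0.0626 F [ 0.5 -0.2 -0.6] UNITS [ 10.15 -13.43  -0.23] j6 -93
```

```bash

python3 -m inch '[{"x":0.3,"y":-0.4,"z":0,"yaw":0},{"x":0.6,"y":-0.8,"z":0,"yaw":0},{"x":0.65,"y":-0.85,"z":0,"yaw":0},{"x":0.65,"y":-0.85,"z":0,"yaw":0},{"x":0.65,"y":-0.85,"z":0,"yaw":0}]' | grep rot
python3 -m inch '[{"x":0.65,"y":-0.85,"z":0,"yaw":0},{"x":0.65,"y":-0.85,"z":0,"yaw":0},{"x":0.65,"y":-0.85,"z":0,"yaw":0},{"x":0.65,"y":-0.85,"z":0,"yaw":0},{"x":0.65,"y":-0.85,"z":0,"yaw":0}]' | grep -E "rot|width"
python3 -m inch '[{"x":0.65,"y":-0.85,"z":0,"yaw":0},{"x":0.65,"y":-0.85,"z":0,"yaw":0},{"x":0.65,"y":-0.8,"z":0,"yaw":0},{"x":0.5,"y":-0.7,"z":0,"yaw":0},{"x":0.3,"y":-0.4,"z":0,"yaw":0}]' | grep -E "rot|width"
python3 go.py .4932 -.3522 .02
```

```text
eef_rot: [-179.7, 4.0, -159.4]
eef_rot: [-179.9, 3.7, -159.4]
gripper_width: 0.0628
eef_rot: [179.8, 3.3, -159.6]
gripper_width: 0.0626
t27.5 tcp [ 0.4921 -0.3147  0.0645] yaw-159.6 jaw110.4 w0.0626 F [ 0.8 -0.3 -1.1] UNITS [ 0.58 -1.43  1.74] j6 -53
```

```bash

python3 -m inch '[{"x":0.3,"y":-0.7,"z":0,"yaw":0},{"x":0.25,"y":-0.5,"z":0.1,"yaw":0},{"x":0.1,"y":-0.1,"z":0.3,"yaw":0},{"x":0,"y":0,"z":0.5,"yaw":0},{"x":0,"y":0,"z":0.3,"yaw":0}]' | grep rot
python3 -m inch '[{"x":0,"y":0,"z":0.1,"yaw":0},{"x":0,"y":0,"z":0,"yaw":0}]' | grep -E "rot|width"
python3 go.py .4932 -.3522 -.004
```

```text
eef_rot: [179.7, 3.1, -160.0]
eef_rot: [179.4, 2.9, -160.1]
gripper_width: 0.0629
t28.1 tcp [ 0.481  -0.3546  0.0226] yaw-160.1 jaw109.9 w0.0629 F [-0.7  0.2 -0.5] UNITS [-0.44 -0.09  1.09] j6 -48
```

```bash

python3 -m inch '[{"x":-0.35,"y":-0.05,"z":0.1,"yaw":0},{"x":-0.1,"y":0,"z":0.3,"yaw":0},{"x":0,"y":0,"z":0.2,"yaw":0},{"x":0,"y":0,"z":0,"yaw":0}]' | grep rot
python3 go.py .4932 -.3522 -.004
```

```text
eef_rot: [179.5, 2.9, -160.0]
t28.4 tcp [ 0.4946 -0.3499  0.0075] yaw-160.0 jaw110.1 w0.0628 F [ 0.1  0.2 -0.5] UNITS [ 0.11 -0.07  0.45] j6 -49
```

```bash

python3 -m inch '[{"x":0.05,"y":-0.07,"z":0.25,"yaw":0},{"x":0,"y":0,"z":0.2,"yaw":0},{"x":0,"y":0,"z":0.03,"yaw":0},{"x":0,"y":0,"z":0,"yaw":0}]' | grep -E "rot|force"
python3 go.py .4932 -.3522 -.004
python3 -m inch '[{"x":0,"y":0,"z":0,"yaw":0},{"x":0,"y":0,"z":0,"yaw":0},{"x":0,"y":0,"z":0,"yaw":0},{"x":0,"y":0,"z":0,"yaw":0}]' 0.75 25 | grep width
python3 -m inch '[{"x":0,"y":0,"z":-0.3,"yaw":0},{"x":0,"y":0,"z":-0.7,"yaw":0},{"x":0,"y":0,"z":-0.8,"yaw":0},{"x":0,"y":0,"z":-0.8,"yaw":0},{"x":0,"y":0,"z":-0.8,"yaw":0}]' | grep rot
python3 -m inch '[{"x":0,"y":0,"z":-0.8,"yaw":0},{"x":0,"y":0,"z":-0.8,"yaw":0},{"x":0,"y":0,"z":-0.7,"yaw":0},{"x":0,"y":0,"z":-0.3,"yaw":0},{"x":0,"y":0,"z":0,"yaw":0}]' | grep rot
python3 go.py .523 .3565 .12
```

```text
eef_rot: [179.6, 3.0, -159.8]
contact_force: [0.2, 1.9, 1.3]
t28.8 tcp [ 0.4956 -0.3518 -0.0035] yaw-159.8 jaw110.2 w0.0624 F [0.2 1.9 1.3] UNITS [0.1  0.02 0.02] j6 -49
gripper_width: 0.0764
eef_rot: [179.2, 2.6, -159.9]
eef_rot: [179.6, 2.9, -159.9]
t29.9 tcp [ 0.4869 -0.3566  0.1555] yaw-159.9 jaw110.2 w0.0768 F [-0.2 -0.1 -0.4] UNITS [-11.09  26.27   2.17] j6 -49
```

```bash

python3 -m inch '[{"x":-0.2,"y":0.5,"z":0,"yaw":0},{"x":-0.35,"y":0.9,"z":0,"yaw":0},{"x":-0.4,"y":0.95,"z":0,"yaw":0},{"x":-0.4,"y":0.95,"z":0,"yaw":0},{"x":-0.4,"y":0.95,"z":0,"yaw":0}]' 0 | grep rot
python3 -m inch '[{"x":-0.4,"y":0.95,"z":0,"yaw":0},{"x":-0.4,"y":0.95,"z":0,"yaw":0},{"x":-0.4,"y":0.95,"z":0,"yaw":0},{"x":-0.4,"y":0.95,"z":0,"yaw":0},{"x":-0.4,"y":0.95,"z":0,"yaw":0}]' | grep rot
python3 -m inch '[{"x":-0.4,"y":0.95,"z":0,"yaw":0},{"x":-0.4,"y":0.95,"z":0,"yaw":0},{"x":-0.4,"y":0.95,"z":0,"yaw":0},{"x":-0.4,"y":0.95,"z":0,"yaw":0},{"x":-0.4,"y":0.95,"z":0,"yaw":0}]' | grep rot
python3 -m inch '[{"x":-0.4,"y":0.95,"z":0,"yaw":0},{"x":-0.4,"y":0.95,"z":0,"yaw":0},{"x":-0.4,"y":0.95,"z":0,"yaw":0},{"x":-0.4,"y":0.95,"z":0,"yaw":0},{"x":-0.4,"y":0.95,"z":0,"yaw":0}]' | grep rot
python3 -m inch '[{"x":-0.4,"y":0.95,"z":0,"yaw":0},{"x":-0.4,"y":0.95,"z":0,"yaw":0},{"x":-0.4,"y":0.95,"z":0,"yaw":0},{"x":-0.3,"y":0.7,"z":0,"yaw":0},{"x":-0.2,"y":0.4,"z":0,"yaw":0}]' | grep rot
python3 go.py .523 .3565 .12
```

```text
eef_rot: [179.4, 2.6, -160.3]
eef_rot: [179.1, 2.2, -160.4]
eef_rot: [179.0, 1.7, -160.4]
eef_rot: [179.0, 1.2, -160.4]
eef_rot: [179.1, 0.7, -160.2]
t32.0 tcp [0.4929 0.2849 0.1412] yaw-160.2 jaw109.8 w0.0440 F [ 0.5 -0.   0.6] UNITS [-2.09  2.27  0.91] j6 -119
```

```bash

python3 -m inch '[{"x":-0.5,"y":0.5,"z":0,"yaw":-0.5},{"x":-0.7,"y":0.7,"z":0,"yaw":-1},{"x":-0.4,"y":0.4,"z":0,"yaw":-1},{"x":0,"y":0,"z":0,"yaw":-1},{"x":0,"y":0,"z":0,"yaw":-1}]' | grep rot
python3 -m inch '[{"x":0,"y":0,"z":0,"yaw":-1},{"x":0,"y":0,"z":0,"yaw":-1},{"x":0,"y":0,"z":0,"yaw":-1},{"x":0,"y":0,"z":0,"yaw":-1},{"x":0,"y":0,"z":0,"yaw":-0.5}]' | grep rot
python3 go.py .523 .3565 .12
python3 -c "
from m import *
HUE['violet']=[(128,165)]
import m
for n in ('top','scene'):
 im,d=r.capture(n);i=r.camera_info(n)
 for c,v in cups(n,im,d).items():
  for x in v:
   if .03<x[2]<.1 and x[3][0]>0 and c!='turq': print(n,c,*x)
 np.savez('/tmp/'+n,im=im,d=d)
 # bright cap of violet/yellow
 hsv=cv2.cvtColor(im,cv2.COLOR_RGB2HSV)
"
```

```text
eef_rot: [179.4, 0.4, -141.5]
eef_rot: [179.4, -0.0, -122.4]
t32.9 tcp [0.5072 0.3383 0.1292] yaw-122.4 jaw147.6 w0.0440 F [ 0.6 -0.9  0.2] UNITS [-0.96 -0.15  0.36] j6 -84
top red [369.7, 179.8, 13.8] 575 0.053 [0.5535, -0.2236] [0.5527, -0.2218, 0.0525]
top yellow [423.5, 202.8, 14.5] 616 0.052 [0.4952, -0.3516] [0.4943, -0.3492, 0.0523]
top yellow [136.0, 202.5, 6.7] 61 0.048 [0.5117, 0.3265] [0.5105, 0.3409, 0.0481]
top blue [385.5, 218.5, 13.3] 540 0.052 [0.4587, -0.2575] [0.4587, -0.2566, 0.052]
top violet [407.5, 165.0, 12.9] 227 0.051 [0.5868, -0.3164] [0.5866, -0.3149, 0.0514]
top violet [141.5, 233.6, 9.2] 96 0.05 [0.4361, 0.3289] [0.436, 0.3279, 0.0505]
scene red [201.2, 132.2, 11.1] 356 0.052 [0.5536, -0.2214] [0.5571, -0.2106, 0.0516]
scene yellow [201.8, 102.0, 10.1] 274 0.051 [0.4957, -0.3488] [0.5011, -0.3364, 0.0513]
scene yellow [319.5, 288.2, 12.3] 209 0.085 [0.5241, 0.3584] [0.5338, 0.3718, 0.0848]
scene blue [224.7, 115.7, 10.4] 309 0.052 [0.4598, -0.2563] [0.4646, -0.2443, 0.0517]
```

All four cups are seated, with rims at 0.051–0.053. Next is the yellow doll.

```bash

python3 -m inch '[{"x":-0.5,"y":-0.1,"z":0,"yaw":-0.5},{"x":-0.5,"y":-0.05,"z":0,"yaw":0},{"x":0,"y":0,"z":0,"yaw":0},{"x":0,"y":0,"z":0,"yaw":0}]' | grep rot
python3 go.py .523 .357 .025
```

```text
eef_rot: [179.4, -0.2, -121.0]
t33.3 tcp [0.5229 0.3574 0.1274] yaw-121.0 jaw149.0 w0.0438 F [ 0.6 -0.9 -0.4] UNITS [-0.   -0.06  4.09] j6 -82
```

```bash
python3 -c "
from m import *
i=r.camera_info('scene');im,d=r.capture('scene');W=world(i,d);t=r.get_state()['tcp_pos'];print(t)
hsv=cv2.cvtColor(im,cv2.COLOR_RGB2HSV)
m=(hsv[...,1]<60)&(np.hypot(W[...,0]-t[0],W[...,1]-t[1])<.11)&(W[...,2]>.13)&(W[...,2]<.4)
p=W[m]
for a in np.arange(.13,.26,.008):
  q=p[(p[:,2]>=a)&(p[:,2]<a+.008)]
  if len(q)>2: print(a.round(3),len(q),q.min(0).round(3),q.max(0).round(3))
save(cv2.resize(im[180:340,220:420],None,fx=4,fy=3.75),'s4.png')"
```

```text
[0.52285976 0.35735773 0.12727963]
0.154 10 [0.499 0.349 0.155] [0.559 0.386 0.162]
0.162 31 [0.497 0.347 0.162] [0.561 0.386 0.169]
0.17 25 [0.497 0.349 0.17 ] [0.56  0.387 0.178]
0.178 18 [0.499 0.361 0.178] [0.509 0.387 0.186]
0.186 15 [0.5   0.363 0.187] [0.509 0.385 0.194]
0.194 8 [0.501 0.369 0.194] [0.505 0.384 0.202]
0.202 5 [0.502 0.373 0.202] [0.506 0.378 0.208]
0.21 5 [0.504 0.376 0.214] [0.508 0.383 0.218]
0.218 11 [0.47  0.333 0.218] [0.617 0.434 0.226]
0.226 77 [0.468 0.345 0.226] [0.619 0.437 0.234]
0.234 320 [0.45  0.341 0.234] [0.619 0.436 0.242]
0.242 483 [0.465 0.341 0.242] [0.624 0.44  0.25 ]
0.25 98 [0.458 0.336 0.25 ] [0.624 0.44  0.258]
0.258 1588 [0.425 0.278 0.258] [0.625 0.439 0.266]
```

View pics/s4.png

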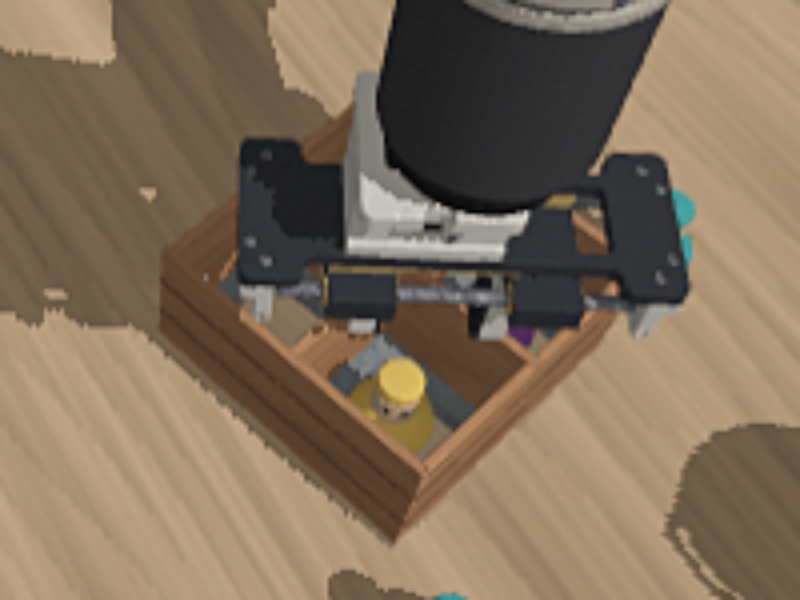

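View 7: the fingers are above the yellow doll's compartment with the head at crop (400,380). The depth offset here is about 37 mm, so I'm aiming for read z≈0.027.

```bash

python3 -m inch '[{"x":0,"y":-0.05,"z":0.3,"yaw":-0.3},{"x":0,"y":0,"z":0.4,"yaw":0},{"x":0,"y":0,"z":0.4,"yaw":0},{"x":0,"y":0,"z":0.2,"yaw":0},{"x":0,"y":0,"z":0,"yaw":0}]' | grep rot
python3 go.py .523 .357 .027
```

```text
eef_rot: [179.3, -0.2, -119.9]
t33.8 tcp [0.5224 0.3556 0.0906] yaw-119.9 jaw150.1 w0.0442 F [ 0.3 -1.1  1.7] UNITS [-0.07 -0.02  2.54] j6 -81
```

```bash

python3 -m inch '[{"x":-0.06,"y":0,"z":0.4,"yaw":0},{"x":0,"y":0,"z":0.4,"yaw":0},{"x":0,"y":0,"z":0.3,"yaw":0},{"x":0,"y":0,"z":0,"yaw":0}]' | grep -E "rot|force"
python3 go.py .523 .357 .027
```

```text
eef_rot: [179.3, -0.3, -119.9]
contact_force: [0.6, 0.5, -0.2]
t34.1 tcp [0.5224 0.3566 0.0596] yaw-119.9 jaw150.1 w0.0439 F [ 0.6  0.5 -0.2] UNITS [-0.03 -0.03  1.31] j6 -81
```

```bash

python3 -m inch '[{"x":-0.03,"y":-0.03,"z":0.4,"yaw":0},{"x":0,"y":0,"z":0.4,"yaw":0},{"x":0,"y":0,"z":0.35,"yaw":0},{"x":0,"y":0,"z":0.1,"yaw":0},{"x":0,"y":0,"z":0,"yaw":0}]' | grep -E "rot|force"
python3 go.py .523 .357 .027
```

```text
eef_rot: [179.3, -0.3, -119.9]
contact_force: [0.0, 1.0, -0.3]
t34.5 tcp [0.523  0.3568 0.0243] yaw-119.9 jaw150.1 w0.0437 F [ 0.   1.  -0.3] UNITS [-0.    0.01 -0.11] j6 -81
```

```bash

python3 -m inch '[{"x":0,"y":0,"z":-0.1,"yaw":0},{"x":0,"y":0,"z":0,"yaw":0},{"x":0,"y":0,"z":0,"yaw":0},{"x":0,"y":0,"z":0,"yaw":0},{"x":0,"y":0,"z":0,"yaw":0}]' -1 25 | grep -E "width|force"
python3 go.py .523 .357 .027
python3 -m inch '[{"x":0,"y":0,"z":-0.2,"yaw":0},{"x":0,"y":0,"z":-0.5,"yaw":0},{"x":0,"y":0,"z":-0.5,"yaw":0},{"x":0,"y":0,"z":-0.2,"yaw":0},{"x":0,"y":0,"z":0,"yaw":0}]' | grep -E "rot|force|width"
```

```text
contact_force: [0.3, 0.1, -1.5]
gripper_width: 0.0252
t34.9 tcp [0.5235 0.3572 0.0278] yaw-119.9 jaw150.1 w0.0252 F [ 0.3  0.1 -1.5] UNITS [0.02 0.01 0.03] j6 -81
eef_rot: [179.3, -0.3, -119.9]
contact_force: [0.6, -0.2, -1.0]
gripper_width: 0.0257
```

```bash

python3 -m inch '[{"x":0,"y":0,"z":-0.3,"yaw":0},{"x":0,"y":0,"z":-0.7,"yaw":0},{"x":0,"y":0,"z":-0.7,"yaw":0},{"x":0,"y":0,"z":-0.7,"yaw":0},{"x":0,"y":0,"z":-0.7,"yaw":0}]' | grep -E "rot|force|width"
python3 -m inch '[{"x":0,"y":0,"z":-0.7,"yaw":0},{"x":0,"y":0,"z":-0.7,"yaw":0},{"x":0,"y":0,"z":-0.4,"yaw":0},{"x":0,"y":0,"z":-0.2,"yaw":0},{"x":0,"y":0,"z":0,"yaw":0}]' | grep -E "rot|force|width"
python3 go.py .4954 -.3510 .16
```

```text
eef_rot: [179.1, -0.9, -120.0]
contact_force: [-0.2, -0.9, -0.6]
gripper_width: 0.0257
eef_rot: [179.2, -0.6, -120.0]
contact_force: [0.5, -0.2, -1.8]
gripper_width: 0.0256
t36.2 tcp [0.5232 0.3545 0.1968] yaw-120.0 jaw150.0 w0.0256 F [ 0.5 -0.2 -1.8] UNITS [ 24.99 -13.15   1.56] j6 -81
```

```bash

python3 -m inch '[{"x":0.4,"y":-0.2,"z":0,"yaw":0},{"x":0.8,"y":-0.4,"z":0,"yaw":0},{"x":0.95,"y":-0.5,"z":0,"yaw":0},{"x":0.95,"y":-0.5,"z":0,"yaw":0},{"x":0.95,"y":-0.5,"z":0,"yaw":0}]' | grep -E "rot|width"
python3 -m inch '[{"x":0.95,"y":-0.5,"z":0,"yaw":0},{"x":0.95,"y":-0.5,"z":0,"yaw":0},{"x":0.95,"y":-0.5,"z":0,"yaw":0},{"x":0.95,"y":-0.5,"z":0,"yaw":0},{"x":0.95,"y":-0.5,"z":0,"yaw":0}]' | grep -E "rot|width"
python3 -m inch '[{"x":0.95,"y":-0.5,"z":0,"yaw":0},{"x":0.95,"y":-0.5,"z":0,"yaw":0},{"x":0.95,"y":-0.5,"z":0,"yaw":0},{"x":0.95,"y":-0.5,"z":0,"yaw":0},{"x":0.95,"y":-0.5,"z":0,"yaw":0}]' | grep -E "rot|width"
python3 go.py .4954 -.3510 .16
```

```text
eef_rot: [179.0, -1.0, -119.7]
gripper_width: 0.0255
eef_rot: [178.6, -1.5, -119.7]
gripper_width: 0.0254
eef_rot: [178.3, -1.9, -119.7]
gripper_width: 0.0249
t37.4 tcp [ 0.4937 -0.0491  0.1816] yaw-119.7 jaw150.3 w0.0249 F [ 0.3 -0.9 -1.3] UNITS [10.42 -6.07  1.02] j6 -47
```

```bash

python3 -m inch '[{"x":0.95,"y":-0.55,"z":0,"yaw":0},{"x":0.95,"y":-0.55,"z":0,"yaw":0},{"x":0.95,"y":-0.55,"z":0,"yaw":0},{"x":0.95,"y":-0.55,"z":0,"yaw":0},{"x":0.95,"y":-0.55,"z":0,"yaw":0}]' | grep -E "rot|width"
python3 -m inch '[{"x":0.95,"y":-0.55,"z":0,"yaw":0},{"x":0.95,"y":-0.55,"z":0,"yaw":0},{"x":0.8,"y":-0.5,"z":0,"yaw":0},{"x":0.5,"y":-0.3,"z":0,"yaw":0},{"x":0.2,"y":-0.1,"z":0,"yaw":0}]' | grep -E "rot|width"
python3 -m inch '[{"x":0,"y":0,"z":0,"yaw":0}]' | grep -E "rot|width"
python3 go.py .4954 -.3510 .07
python3 -c "
from m import *
HUE['violet']=[(128,165)]
for n in ('top','scene'):
 for c,v in cups(n).items():
  for x in v:
   if .03<x[2]<.3 and x[3][0]>0 and c!='turq': print(n,c,*x)
im,d=r.capture('scene');save(cv2.resize(im[20:180,130:330],None,fx=4,fy=3.75),'s5.png')"
```

```text
eef_rot: [177.8, -2.1, -119.7]
gripper_width: 0.0253
eef_rot: [177.2, -2.2, -119.9]
gripper_width: 0.0255
eef_rot: [177.1, -2.2, -120.1]
gripper_width: 0.0254
t38.3 tcp [ 0.4802 -0.3026  0.1711] yaw-120.1 jaw149.8 w0.0254 F [-0.1  0.2 -1.1] UNITS [ 1.21 -1.7   4.01] j6 -19
top violet [141.5, 234.0, 9.4] 100 0.051 [0.4362, 0.3283] [0.4351, 0.3276, 0.0513]
scene red [201.2, 132.2, 11.1] 356 0.052 [0.5533, -0.2214] [0.5572, -0.2106, 0.0516]
scene yellow [206.7, 58.3, 4.6] 59 0.23 [0.4837, -0.2982] [0.4869, -0.2913, 0.2298]
scene yellow [209.2, 73.2, 8.7] 168 0.192 [0.4799, -0.296] [0.4895, -0.2767, 0.1919]
scene yellow [202.1, 101.7, 10.2] 296 0.051 [0.4961, -0.3501] [0.4998, -0.3375, 0.0512]
scene blue [224.7, 115.7, 10.4] 309 0.052 [0.4591, -0.2556] [0.4647, -0.2441, 0.0519]
```

View pics/s5.png

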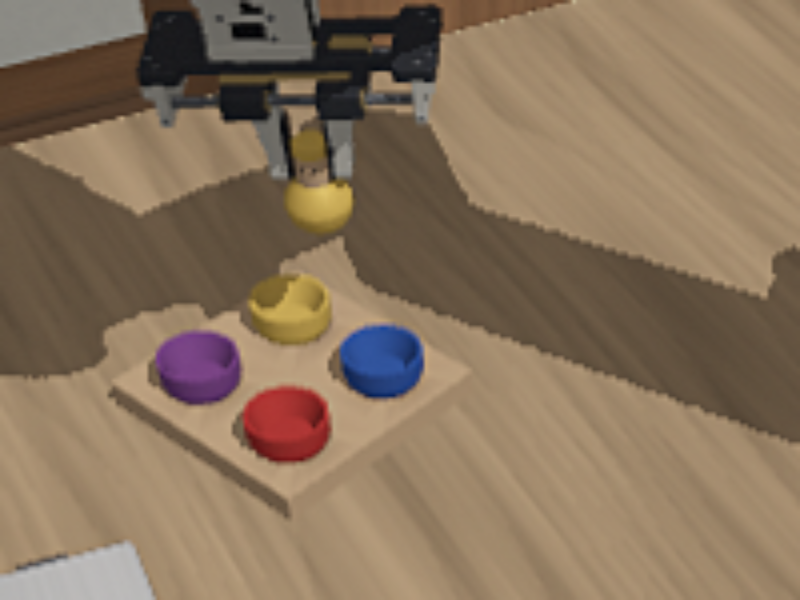

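View 8: the doll is held at crop (320,200), and the cups are intact with yellow at (290,308). The tool leans about 3.6° toward -x, so I'm offsetting the target to TCP x≈0.499.

```bash

python3 -m inch '[{"x":0.4,"y":-0.6,"z":0,"yaw":0},{"x":0.5,"y":-0.8,"z":0.2,"yaw":0},{"x":0.2,"y":-0.5,"z":0.4,"yaw":0},{"x":0,"y":0,"z":0.6,"yaw":0},{"x":0,"y":0,"z":0.6,"yaw":0}]' | grep -E "rot|width"
python3 -m inch '[{"x":0,"y":0,"z":0.6,"yaw":0},{"x":0,"y":0,"z":0.3,"yaw":0},{"x":0,"y":0,"z":0,"yaw":0}]' | grep -E "rot|width"
python3 go.py .4988 -.3507 .048
```

```text
eef_rot: [177.7, -2.1, -119.5]
gripper_width: 0.0255
eef_rot: [177.4, -2.1, -119.4]
gripper_width: 0.0254
t39.1 tcp [ 0.5085 -0.3431  0.1007] yaw-119.4 jaw150.5 w0.0254 F [-0.2 -0.8 -0.8] UNITS [0.38 0.09 2.13] j6 -15
```

```bash

python3 -m inch '[{"x":0.35,"y":0.1,"z":0.3,"yaw":0},{"x":0,"y":0,"z":0.4,"yaw":0},{"x":0,"y":0,"z":0.4,"yaw":0},{"x":0,"y":0,"z":0.2,"yaw":0},{"x":0,"y":0,"z":0,"yaw":0}]' | grep -E "rot|width"
python3 go.py .4988 -.3507 .048
```

```text
eef_rot: [177.5, -2.0, -119.3]
gripper_width: 0.0248
t39.6 tcp [ 0.5007 -0.3492  0.0676] yaw-119.3 jaw150.6 w0.0248 F [-0.5 -0.6 -1.5] UNITS [0.06 0.   0.79] j6 -15
```

```bash

python3 -m inch '[{"x":0.06,"y":0,"z":0.3,"yaw":0},{"x":0,"y":0,"z":0.25,"yaw":0},{"x":0,"y":0,"z":0.15,"yaw":0},{"x":0,"y":0,"z":0,"yaw":0}]' | grep -E "rot|width|force"
python3 go.py .4988 -.3507 .048
```

```text
eef_rot: [177.5, -2.1, -119.3]
contact_force: [-1.1, 0.1, -0.2]
gripper_width: 0.0253
t39.9 tcp [ 0.4989 -0.3512  0.0492] yaw-119.3 jaw150.6 w0.0253 F [-1.1  0.1 -0.2] UNITS [-0.02  0.01  0.05] j6 -15
```

```bash

python3 -m inch '[{"x":0,"y":0,"z":0,"yaw":0},{"x":0,"y":0,"z":0,"yaw":0},{"x":0,"y":0,"z":0,"yaw":0},{"x":0,"y":0,"z":0,"yaw":0},{"x":0,"y":0,"z":0,"yaw":0}]' 0 | grep -E "rot|width|force"
python3 -m inch '[{"x":0,"y":0,"z":-0.2,"yaw":0},{"x":0,"y":0,"z":-0.4,"yaw":0},{"x":0,"y":0,"z":-0.6,"yaw":0},{"x":0,"y":0,"z":-0.8,"yaw":0},{"x":0,"y":0,"z":-0.8,"yaw":0}]' | grep -E "rot|width|force"
python3 -m inch '[{"x":0,"y":0,"z":-0.8,"yaw":0},{"x":0,"y":0,"z":-0.8,"yaw":0},{"x":0,"y":0,"z":-0.6,"yaw":0},{"x":0,"y":0,"z":-0.3,"yaw":0},{"x":0,"y":0,"z":0,"yaw":0}]' | grep -E "rot|width|force"
python3 go.py .436 .333 .14
```

```text
eef_rot: [177.7, -2.1, -119.3]
contact_force: [-0.8, 0.4, 0.8]
gripper_width: 0.0431
eef_rot: [177.3, -2.1, -119.3]
contact_force: [0.7, 0.3, 0.5]
gripper_width: 0.0439
eef_rot: [178.0, -2.1, -119.2]
contact_force: [0.5, -0.7, 0.4]
gripper_width: 0.044
t41.1 tcp [ 0.5084 -0.3506  0.1973] yaw-119.2 jaw150.7 w0.0440 F [ 0.5 -0.7  0.4] UNITS [-22.52  15.82   2.04] j6 -14
```

```bash

python3 -m inch '[{"x":-0.4,"y":0.3,"z":0,"yaw":0},{"x":-0.8,"y":0.55,"z":0,"yaw":0},{"x":-0.95,"y":0.66,"z":0,"yaw":0},{"x":-0.95,"y":0.66,"z":0,"yaw":0},{"x":-0.95,"y":0.66,"z":0,"yaw":0}]' | grep -E "rot"
python3 -m inch '[{"x":-0.95,"y":0.66,"z":0,"yaw":0},{"x":-0.95,"y":0.66,"z":0,"yaw":0},{"x":-0.95,"y":0.66,"z":0,"yaw":0},{"x":-0.95,"y":0.66,"z":0,"yaw":0},{"x":-0.95,"y":0.66,"z":0,"yaw":0}]' | grep -E "rot"
python3 -m inch '[{"x":-0.95,"y":0.66,"z":0,"yaw":0},{"x":-0.95,"y":0.66,"z":0,"yaw":0},{"x":-0.95,"y":0.66,"z":0,"yaw":0},{"x":-0.95,"y":0.66,"z":0,"yaw":0},{"x":-0.95,"y":0.66,"z":0,"yaw":0}]' | grep -E "rot"
python3 go.py .436 .333 .14
python3 -c "
from m import *
HUE['violet']=[(128,165)]
for n in ('top','scene'):
 im,d=r.capture(n);np.savez('/tmp/'+n,im=im,d=d)
 for c,v in cups(n,im,d).items():
  for x in v:
   if .03<x[2]<.3 and x[3][0]>0 and c!='turq': print(n,c,*x)
a=cv2.resize(im[80:160,170:250],(400,400));z=np.load('/tmp/top.npz')['im'];save(np.hstack([a,cv2.resize(z[205:265,110:170],(400,400))]),'s6.png')"
```

```text
eef_rot: [177.8, -2.1, -119.7]
eef_rot: [177.4, -2.3, -119.8]
eef_rot: [177.1, -2.5, -119.8]
t42.4 tcp [0.4539 0.078  0.181 ] yaw-119.8 jaw150.1 w0.0437 F [ 0.6 -0.4  0.3] UNITS [-8.56  5.61  1.55] j6 -62
top red [369.5, 179.7, 13.6] 566 0.052 [0.5537, -0.2223] [0.5529, -0.2215, 0.0522]
top yellow [423.9, 203.0, 14.4] 575 0.105 [0.4957, -0.352] [0.4927, -0.3312, 0.1053]
top blue [385.5, 218.5, 13.3] 540 0.052 [0.4587, -0.2574] [0.4587, -0.2565, 0.0521]
top violet [407.6, 165.0, 12.5] 189 0.052 [0.5866, -0.3201] [0.5865, -0.3152, 0.0516]
scene red [201.1, 132.5, 11.0] 352 0.052 [0.5544, -0.2204] [0.5581, -0.2096, 0.0517]
scene yellow [200.5, 87.0, 4.0] 47 0.106 [0.4952, -0.347] [0.4985, -0.3389, 0.1061]
scene yellow [202.1, 101.7, 10.2] 252 0.067 [0.4958, -0.3445] [0.506, -0.3193, 0.0668]
scene blue [224.7, 115.7, 10.4] 310 0.051 [0.4591, -0.2554] [0.4644, -0.2447, 0.0513]
```

View pics/s6.png

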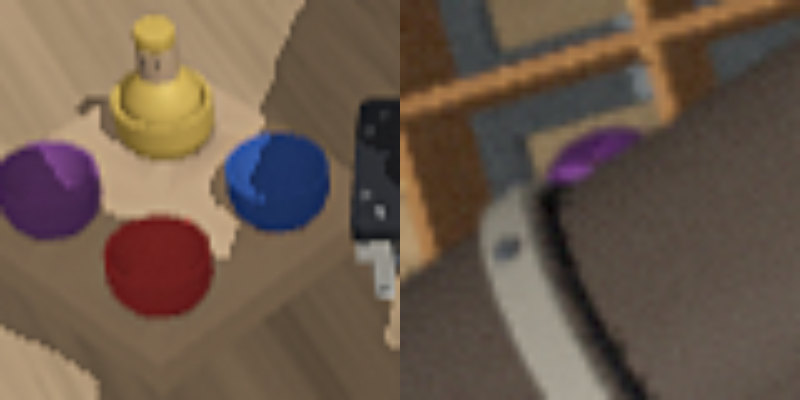

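View 9: the yellow doll is upright in its cup, with its top at 0.105 as expected. I'm getting the violet head position from the first pictures, in both views.

```bash
python3 -c "
from m import *
for n,(u,v) in (('top',(138,234)),('scene',(347,257))):
  im=cv2.cvtColor(cv2.imread('pics/%s0.png'%n),cv2.COLOR_BGR2RGB);hsv=cv2.cvtColor(im,cv2.COLOR_RGB2HSV)
  s=hsv[v-12:v+12,u-12:u+12].astype(int);m=(s[...,0]>125)&(s[...,0]<165)&(s[...,1]>80)&(s[...,2]>np.percentile(s[...,2][(s[...,0]>125)&(s[...,0]<165)&(s[...,1]>80)],60))
  b=max(blobs(m.astype(np.uint8),5),key=lambda q:q.sum());ys,xs=np.where(b);U,V=(xs.min()+xs.max())/2+u-12,(ys.min()+ys.max())/2+v-12
  print(n,U,V,len(xs),np.ptp(xs),np.ptp(ys),onz(r.camera_info(n),U,V,.084).round(4))
"
python3 -m inch '[{"x":-0.9,"y":0.6,"z":0,"yaw":0},{"x":-0.95,"y":0.62,"z":0,"yaw":0},{"x":-0.95,"y":0.62,"z":0,"yaw":0},{"x":-0.95,"y":0.62,"z":0,"yaw":0},{"x":-0.95,"y":0.62,"z":0,"yaw":0}]' | grep -E "rot"
python3 -m inch '[{"x":-0.95,"y":0.62,"z":0,"yaw":0},{"x":-0.8,"y":0.5,"z":0,"yaw":0},{"x":-0.6,"y":0.4,"z":0,"yaw":0},{"x":-0.3,"y":0.2,"z":0,"yaw":0},{"x":0,"y":0,"z":0,"yaw":0}]' | grep -E "rot"
python3 go.py .436 .333 .12
```

```text
top 136.0 234.5 100 10 11 [0.4352 0.3328 0.084 ]
scene 347.0 255.0 62 10 8 [0.4352 0.3342 0.084 ]
eef_rot: [176.9, -2.8, -119.7]
eef_rot: [176.8, -3.2, -119.6]
t43.3 tcp [0.431  0.3047 0.1702] yaw-119.6 jaw150.3 w0.0436 F [0.1 0.7 0.7] UNITS [-1.2   0.27  1.96] j6 -83
```

```bash

python3 -m inch '[{"x":-0.9,"y":-0.43,"z":0,"yaw":0},{"x":-0.9,"y":-0.43,"z":0,"yaw":0},{"x":-0.9,"y":-0.43,"z":0,"yaw":0},{"x":-0.9,"y":-0.43,"z":0,"yaw":0},{"x":-0.9,"y":-0.43,"z":0,"yaw":0}]' | grep -E "rot|pos"
python3 -m inch '[{"x":0.3,"y":0.14,"z":0,"yaw":0},{"x":0.3,"y":0.14,"z":0,"yaw":0},{"x":0.3,"y":0.14,"z":0,"yaw":0},{"x":0.3,"y":0.14,"z":0,"yaw":0},{"x":0.3,"y":0.14,"z":0,"yaw":0}]' | grep -E "rot|pos"
python3 -m inch '[{"x":0.3,"y":0.14,"z":0,"yaw":0},{"x":0.3,"y":0.14,"z":0,"yaw":0},{"x":0.3,"y":0.14,"z":0,"yaw":0},{"x":0.3,"y":0.14,"z":0,"yaw":0},{"x":0.3,"y":0.14,"z":0,"yaw":0}]' | grep -E "rot|pos"
python3 go.py .4353 .3335 .12
```

```text
tcp_pos: [0.5314, 0.3715, 0.1599]
eef_rot: [176.7, -3.4, -119.5]
tcp_pos: [0.498, 0.3425, 0.1574]
eef_rot: [176.6, -3.9, -119.8]
tcp_pos: [0.4592, 0.315, 0.1641]
eef_rot: [176.6, -3.7, -119.7]
t44.6 tcp [0.4592 0.315  0.1641] yaw-119.7 jaw150.1 w0.0437 F [0.5 0.2 0.2] UNITS [-0.28  1.09  1.82] j6 -81
```

```bash

python3 -m inch '[{"x":-0.15,"y":0.5,"z":0.1,"yaw":0},{"x":-0.1,"y":0.5,"z":0.2,"yaw":0},{"x":0,"y":0,"z":0.3,"yaw":0},{"x":0,"y":0,"z":0.3,"yaw":0},{"x":0,"y":0,"z":0,"yaw":0}]' | grep -E "rot"
python3 go.py .4347 .3332 .09
```

```text
eef_rot: [176.6, -3.5, -119.7]
t45.0 tcp [0.4347 0.3334 0.1428] yaw-119.7 jaw150.1 w0.0437 F [-0.4  0.3 -0.4] UNITS [-0.12 -0.13  2.1 ] j6 -84
```

```bash

python3 -m inch '[{"x":-0.02,"y":-0.02,"z":0.4,"yaw":0},{"x":-0.02,"y":-0.02,"z":0.5,"yaw":0},{"x":-0.02,"y":-0.03,"z":0.5,"yaw":0},{"x":-0.02,"y":-0.02,"z":0.3,"yaw":0},{"x":0,"y":0,"z":0,"yaw":0}]' | grep -E "rot"
python3 go.py .4347 .3332 .032
```

```text
eef_rot: [176.6, -3.6, -119.6]
t45.4 tcp [0.4344 0.333  0.0949] yaw-119.6 jaw150.1 w0.0439 F [-0.2  0.  -0.4] UNITS [-0.17 -0.15  2.51] j6 -83
```

```bash

python3 -m inch '[{"x":-0.03,"y":-0.03,"z":0.4,"yaw":0},{"x":-0.03,"y":-0.02,"z":0.5,"yaw":0},{"x":-0.03,"y":-0.03,"z":0.4,"yaw":0},{"x":0,"y":0,"z":0,"yaw":0}]' | grep -E "rot|force"
python3 go.py .4347 .3332 .032
```

```text
eef_rot: [176.6, -3.6, -119.7]
contact_force: [-0.4, 0.3, -0.3]
t45.8 tcp [0.4355 0.3332 0.0595] yaw-119.7 jaw150.1 w0.0437 F [-0.4  0.3 -0.3] UNITS [-0.05 -0.04  1.1 ] j6 -83
```

```bash

python3 -m inch '[{"x":-0.03,"y":-0.03,"z":0.4,"yaw":0},{"x":-0.02,"y":-0.02,"z":0.4,"yaw":0},{"x":0,"y":0,"z":0.2,"yaw":0},{"x":0,"y":0,"z":0,"yaw":0}]' | grep -E "rot|force"
python3 go.py .4347 .3332 .032
python3 -c "
from m import *
i=r.camera_info('scene');im,d=r.capture('scene');W=world(i,d);t=r.get_state()['tcp_pos']
hsv=cv2.cvtColor(im,cv2.COLOR_RGB2HSV)
m=(hsv[...,1]<60)&(np.hypot(W[...,0]-t[0],W[...,1]-t[1])<.11)&(W[...,2]>.1)&(W[...,2]<.3)
p=W[m]
for a in np.arange(.1,.18,.006):
  q=p[(p[:,2]>=a)&(p[:,2]<a+.006)]
  if len(q)>2: print(a.round(3),len(q),q.min(0).round(3),q.max(0).round(3))
save(cv2.resize(im[180:340,240:440],None,fx=4,fy=3.75),'s7.png')"
```

```text
eef_rot: [176.5, -3.8, -119.7]
contact_force: [-1.2, 0.2, 1.8]
t46.1 tcp [0.433  0.3317 0.0329] yaw-119.7 jaw150.1 w0.0435 F [-1.2  0.2  1.8] UNITS [-0.09 -0.03  0.03] j6 -83
0.1 4 [0.42  0.313 0.102] [0.515 0.351 0.105]
0.106 7 [0.42  0.312 0.106] [0.528 0.354 0.109]
0.112 4 [0.421 0.252 0.113] [0.502 0.359 0.117]
0.124 6 [0.425 0.326 0.125] [0.537 0.36  0.13 ]
0.13 16 [0.384 0.326 0.131] [0.538 0.411 0.136]
0.136 99 [0.387 0.327 0.136] [0.537 0.413 0.142]
0.142 203 [0.372 0.32  0.142] [0.542 0.412 0.148]
0.148 213 [0.37  0.326 0.148] [0.543 0.412 0.154]
0.154 74 [0.381 0.302 0.154] [0.542 0.417 0.16 ]
0.16 464 [0.379 0.262 0.16 ] [0.543 0.416 0.166]
0.166 490 [0.362 0.262 0.166] [0.532 0.416 0.172]
0.172 467 [0.35  0.292 0.172] [0.5   0.414 0.178]
0.178 46 [0.347 0.304 0.178] [0.499 0.367 0.184]
```

View pics/s7.png

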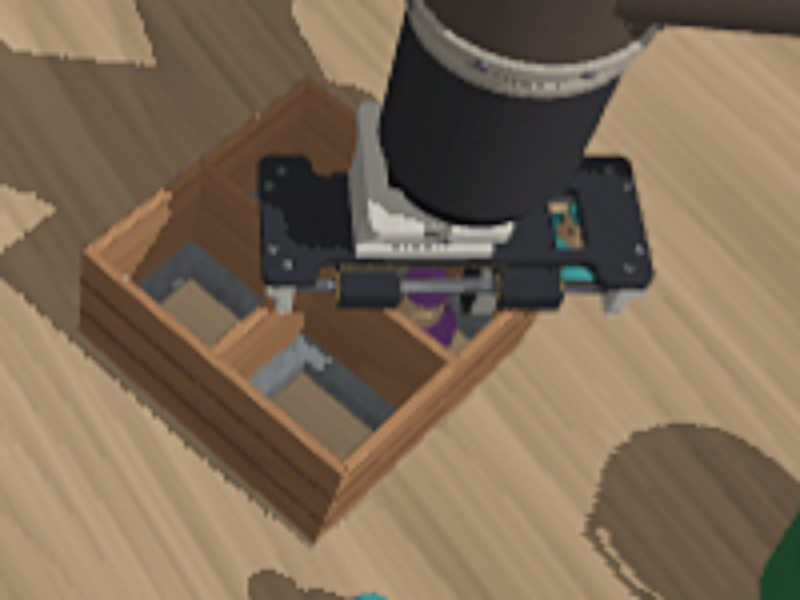

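View 10: the violet head is between the fingers at crop (430,285), and the body clears the walls. Closing.

```bash

python3 -m inch '[{"x":-0.05,"y":-0.02,"z":0.05,"yaw":0},{"x":0,"y":0,"z":0,"yaw":0},{"x":0,"y":0,"z":0,"yaw":0},{"x":0,"y":0,"z":0,"yaw":0},{"x":0,"y":0,"z":0,"yaw":0}]' -1 30 | grep -E "width|force"
python3 go.py .4347 .3332 .032
python3 -m inch '[{"x":0,"y":0,"z":-0.2,"yaw":0},{"x":0,"y":0,"z":-0.5,"yaw":0},{"x":0,"y":0,"z":-0.5,"yaw":0},{"x":0.05,"y":0.05,"z":-0.5,"yaw":0},{"x":0.03,"y":0.05,"z":-0.5,"yaw":0}]' | grep -E "rot|force|width"
python3 go.py .4347 .3332 .165
```

```text
contact_force: [0.0, -0.1, -1.2]
gripper_width: 0.025
t46.5 tcp [0.4353 0.3332 0.0316] yaw-119.7 jaw150.1 w0.0250 F [ 0.  -0.1 -1.2] UNITS [ 0.01  0.02 -0.01] j6 -83
eef_rot: [176.5, -4.0, -119.7]
contact_force: [-0.4, -0.2, -1.7]
gripper_width: 0.0256
t47.0 tcp [0.436  0.333  0.0868] yaw-119.7 jaw150.0 w0.0256 F [-0.4 -0.2 -1.7] UNITS [ 0.24  0.24 -3.11] j6 -83
```

```bash

python3 -m inch '[{"x":0.04,"y":0.04,"z":-0.6,"yaw":0},{"x":0.04,"y":0.04,"z":-0.7,"yaw":0},{"x":0.04,"y":0.04,"z":-0.7,"yaw":0},{"x":0.04,"y":0.04,"z":-0.7,"yaw":0},{"x":0.04,"y":0.04,"z":-0.7,"yaw":0}]' | grep -E "rot|width"
python3 -m inch '[{"x":0,"y":0,"z":-0.4,"yaw":0},{"x":0,"y":0,"z":-0.2,"yaw":0},{"x":0,"y":0,"z":0,"yaw":0}]' | grep -E "rot|width"
python3 go.py .587 -.317 .165
```

```text
eef_rot: [176.5, -4.0, -119.8]
gripper_width: 0.0253
eef_rot: [176.6, -3.6, -119.8]
gripper_width: 0.0253
t47.6 tcp [0.4392 0.335  0.1973] yaw-119.8 jaw150.0 w0.0253 F [-0.2  0.7 -1.2] UNITS [ 19.59 -18.19   1.45] j6 -84
```

```bash

python3 -m inch '[{"x":0.4,"y":-0.35,"z":0,"yaw":0},{"x":0.7,"y":-0.65,"z":0,"yaw":0},{"x":0.9,"y":-0.83,"z":0,"yaw":0},{"x":0.9,"y":-0.83,"z":0,"yaw":0},{"x":0.9,"y":-0.83,"z":0,"yaw":0}]' | grep -E "rot|width"
python3 -m inch '[{"x":0.9,"y":-0.83,"z":0,"yaw":0},{"x":0.9,"y":-0.83,"z":0,"yaw":0},{"x":0.9,"y":-0.83,"z":0,"yaw":0},{"x":0.9,"y":-0.83,"z":0,"yaw":0},{"x":0.9,"y":-0.83,"z":0,"yaw":0}]' | grep -E "rot|width"
python3 -m inch '[{"x":0.9,"y":-0.83,"z":0,"yaw":0},{"x":0.9,"y":-0.83,"z":0,"yaw":0},{"x":0.9,"y":-0.83,"z":0,"yaw":0},{"x":0.9,"y":-0.83,"z":0,"yaw":0},{"x":0.9,"y":-0.83,"z":0,"yaw":0}]' | grep -E "rot|width"
python3 go.py .587 -.317 .165
```

```text
eef_rot: [176.4, -3.9, -119.4]
gripper_width: 0.0252
eef_rot: [176.1, -4.3, -119.3]
gripper_width: 0.0249
eef_rot: [175.7, -4.5, -119.3]
gripper_width: 0.0255
t48.9 tcp [ 0.5287 -0.1113  0.1844] yaw-119.3 jaw150.4 w0.0255 F [ 0.5  0.5 -1.7] UNITS [ 5.96 -6.14  0.79] j6 -39
```

```bash

python3 -m inch '[{"x":0.9,"y":-0.9,"z":0,"yaw":0},{"x":0.9,"y":-0.9,"z":0,"yaw":0},{"x":0.9,"y":-0.9,"z":0,"yaw":0},{"x":0.8,"y":-0.8,"z":0,"yaw":0},{"x":0.6,"y":-0.6,"z":0,"yaw":0}]' | grep -E "rot|width"
python3 -m inch '[{"x":0.3,"y":-0.4,"z":0,"yaw":0},{"x":0,"y":0,"z":0,"yaw":0},{"x":0,"y":0,"z":0,"yaw":0}]' | grep -E "rot|width"
python3 -c "
from go import *
go(.587,-.317,.0516)
s=r.get_state();M=R.from_euler('xyz',s['eef_rot'],degrees=True).as_matrix();print('lean',M[:,2].round(3))
import m
for n in ('top','scene'):
 im,d=r.capture(n);m.HUE['violet']=[(128,165)]
 for c,v in m.cups(n,im,d).items():
  for x in v:
   if .03<x[2]<.3 and x[3][0]>0 and x[3][1]<0: print(n,c,*x)
save(cv2.resize(im[20:180,110:310],None,fx=4,fy=3.75),'s8.png')"
```

```text
eef_rot: [175.1, -4.7, -119.4]
gripper_width: 0.0251
eef_rot: [174.7, -4.9, -119.7]
gripper_width: 0.0257
t49.5 tcp [ 0.5656 -0.2784  0.1724] yaw-119.7 jaw149.9 w0.0257 F [-0.1  0.5 -1.5] UNITS [ 0.5  -1.95  4.73] j6 -24
lean [-0.122 -0.028 -0.992]
scene red [201.2, 132.2, 11.1] 356 0.052 [0.5538, -0.2217] [0.5572, -0.2104, 0.0517]
scene yellow [200.2, 86.5, 4.1] 51 0.107 [0.4947, -0.3485] [0.4988, -0.3402, 0.1072]
scene yellow [202.0, 101.5, 10.3] 262 0.066 [0.4945, -0.3444] [0.5056, -0.3209, 0.0662]
scene blue [225.0, 115.3, 10.5] 311 0.051 [0.4583, -0.2559] [0.4631, -0.2459, 0.0515]
```

View pics/s8.png

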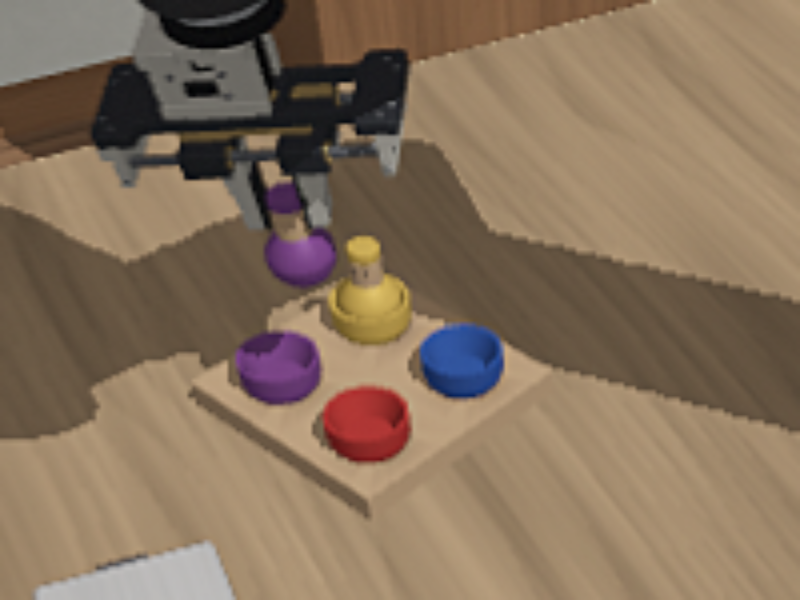

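View 11: the violet doll is held at crop (300,250) leaning a few degrees, with its cup at (278,365). All cups and the yellow doll are in place. I'm compensating for the lean.

```bash

python3 -m inch '[{"x":0.3,"y":-0.8,"z":-0.1,"yaw":0},{"x":0.1,"y":-0.9,"z":0,"yaw":0},{"x":0,"y":-0.5,"z":0.2,"yaw":0},{"x":-0.03,"y":-0.05,"z":0.4,"yaw":0},{"x":-0.03,"y":-0.05,"z":0.4,"yaw":0}]' | grep -E "rot|width"
python3 -m inch '[{"x":-0.03,"y":-0.04,"z":0.4,"yaw":0},{"x":-0.02,"y":-0.02,"z":0.2,"yaw":0},{"x":0,"y":0,"z":0,"yaw":0}]' | grep -E "rot|width"
python3 go.py .593 -.3155 .085
```

```text
eef_rot: [175.0, -4.7, -119.3]
gripper_width: 0.0253
eef_rot: [174.7, -4.8, -119.2]
gripper_width: 0.0256
t50.3 tcp [ 0.6083 -0.3067  0.1274] yaw-119.2 jaw150.4 w0.0256 F [-0.5 -0.  -1.1] UNITS [0.46 0.2  1.77] j6 -22
```

```bash

python3 -m inch '[{"x":0.4,"y":0.2,"z":0.3,"yaw":0},{"x":0,"y":0,"z":0.4,"yaw":0},{"x":0,"y":0,"z":0.4,"yaw":0},{"x":0,"y":0,"z":0.3,"yaw":0},{"x":0,"y":0,"z":0,"yaw":0}]' | grep -E "rot|width"
python3 go.py .593 -.3155 .0525
python3 -c "
from m import *
for n in ('top','scene'):
 im,d=r.capture(n);i=r.camera_info(n);W=world(i,d);hsv=cv2.cvtColor(im,cv2.COLOR_RGB2HSV)
 m=(hsv[...,0]>125)&(hsv[...,0]<165)&(hsv[...,1]>70)&(np.hypot(W[...,0]-.587,W[...,1]+.317)<.06)
 p=W[m]
 for a in np.arange(.04,.19,.01):
  q=p[(p[:,2]>=a)&(p[:,2]<a+.01)]
  if len(q)>3: print(n,a.round(3),len(q),q.min(0).round(3),q.max(0).round(3))"
```

```text
eef_rot: [174.7, -4.8, -119.1]
gripper_width: 0.0256
t50.7 tcp [ 0.5936 -0.3122  0.0922] yaw-119.1 jaw150.5 w0.0256 F [-0.3 -0.  -1.3] UNITS [-0.   -0.19  1.58] j6 -21
scene 0.04 84 [ 0.558 -0.338  0.04 ] [ 0.618 -0.282  0.05 ]
scene 0.05 34 [ 0.556 -0.336  0.05 ] [ 0.618 -0.284  0.054]
scene 0.07 6 [ 0.588 -0.299  0.076] [ 0.608 -0.292  0.079]
scene 0.08 29 [ 0.574 -0.308  0.08 ] [ 0.618 -0.286  0.09 ]
scene 0.09 54 [ 0.574 -0.323  0.09 ] [ 0.618 -0.285  0.1  ]
scene 0.1 71 [ 0.574 -0.319  0.1  ] [ 0.615 -0.287  0.11 ]
scene 0.11 10 [ 0.581 -0.315  0.11 ] [ 0.608 -0.295  0.116]
scene 0.13 10 [ 0.594 -0.32   0.133] [ 0.609 -0.298  0.14 ]
scene 0.14 44 [ 0.59  -0.323  0.14 ] [ 0.613 -0.296  0.149]
```

```bash
python3 go.py .5905 -.319 .0525
python3 -m inch '[{"x":0.15,"y":-0.15,"z":0.2,"yaw":0},{"x":0,"y":0,"z":0.4,"yaw":0},{"x":0,"y":0,"z":0.3,"yaw":0},{"x":0,"y":0,"z":0.1,"yaw":0},{"x":0,"y":0,"z":0,"yaw":0}]' | grep -E "rot|width|force"
python3 go.py .5905 -.319 .0525
```

```text
t50.8 tcp [ 0.5945 -0.3125  0.0936] yaw-119.0 jaw150.5 w0.0251 F [-0.7 -0.3 -0.4] UNITS [ 0.17 -0.14  1.66] j6 -21
eef_rot: [174.9, -4.7, -119.0]
contact_force: [-0.6, 0.1, -0.8]
gripper_width: 0.0253
t51.2 tcp [ 0.5945 -0.3193  0.0677] yaw-119.0 jaw150.5 w0.0253 F [-0.6  0.1 -0.8] UNITS [0.02 0.09 0.62] j6 -21
```

```bash

python3 -m inch '[{"x":0.05,"y":0.1,"z":0.25,"yaw":0},{"x":0,"y":0,"z":0.25,"yaw":0},{"x":0,"y":0,"z":0.08,"yaw":0},{"x":0,"y":0,"z":0,"yaw":0}]' | grep -E "rot|width|force"
python3 go.py .5905 -.319 .0525
```

```text
eef_rot: [174.9, -4.7, -119.0]
contact_force: [0.3, -0.7, 1.9]
gripper_width: 0.0253
t51.6 tcp [ 0.5895 -0.3197  0.0522] yaw-119.0 jaw150.5 w0.0253 F [ 0.3 -0.7  1.9] UNITS [-0.04 -0.02 -0.02] j6 -21
```

```bash

python3 -m inch '[{"x":0,"y":0,"z":0,"yaw":0},{"x":0,"y":0,"z":0,"yaw":0},{"x":0,"y":0,"z":0,"yaw":0},{"x":0,"y":0,"z":0,"yaw":0},{"x":0,"y":0,"z":0,"yaw":0}]' 0.2 | grep -E "rot|width|force"
python3 -m inch '[{"x":0.02,"y":0.03,"z":-0.2,"yaw":0},{"x":0.03,"y":0.04,"z":-0.4,"yaw":0},{"x":0.05,"y":0.05,"z":-0.6,"yaw":0},{"x":0.05,"y":0.05,"z":-0.8,"yaw":0},{"x":0.05,"y":0.05,"z":-0.8,"yaw":0}]' | grep -E "rot|width|force"
python3 -m inch '[{"x":0,"y":0,"z":-0.8,"yaw":0},{"x":0,"y":0,"z":-0.8,"yaw":0},{"x":0,"y":0,"z":-0.6,"yaw":0},{"x":0,"y":0,"z":-0.3,"yaw":0},{"x":0,"y":0,"z":0,"yaw":0}]' | grep -E "rot|pos|force"
python3 -m inch '[{"x":-0.4,"y":0.4,"z":0,"yaw":0},{"x":-0.8,"y":0.8,"z":0,"yaw":0},{"x":-0.8,"y":0.8,"z":0,"yaw":0},{"x":-0.8,"y":0.8,"z":0,"yaw":0},{"x":-0.8,"y":0.8,"z":0,"yaw":0}]' | grep -E "rot|pos|force"
python3 -m inch '[{"x":-0.8,"y":0.8,"z":0,"yaw":0},{"x":-0.8,"y":0.8,"z":0,"yaw":0},{"x":-0.8,"y":0.8,"z":0,"yaw":0},{"x":-0.5,"y":0.5,"z":0,"yaw":0},{"x":0,"y":0,"z":0,"yaw":0}]' | grep -E "rot|pos|force"
python3 -c "
from m import *
HUE['violet']=[(125,165)]
ims=[]
for n in ('top','scene'):
 im,d=r.capture(n)
 for c,v in cups(n,im,d).items():
  for x in v:
   if .03<x[2]<.3 and x[3][0]>0 and x[3][1]<0: print(n,c,*x)
 ims.append(cv2.resize(im[70:160,150:250] if n=='scene' else im[135:250,335:455],(400,400)))
save(np.hstack(ims),'s9.png')"
```

```text
eef_rot: [175.0, -4.7, -119.0]
contact_force: [-0.2, -0.1, -0.0]
gripper_width: 0.051
eef_rot: [174.6, -4.8, -119.0]
contact_force: [1.1, -0.8, 1.0]
gripper_width: 0.0528
tcp_pos: [0.5988, -0.3181, 0.2002]
eef_rot: [175.3, -4.7, -119.0]
contact_force: [0.5, -0.2, 0.2]
tcp_pos: [0.5607, -0.1945, 0.196]
eef_rot: [175.1, -4.8, -119.4]
contact_force: [-0.1, 0.2, -0.3]
tcp_pos: [0.5253, -0.0857, 0.1917]
eef_rot: [174.7, -4.9, -119.3]
contact_force: [0.0, -0.6, 0.4]
top red [369.5, 179.7, 13.6] 386 0.053 [0.5496, -0.2238] [0.5529, -0.2214, 0.0525]
top yellow [423.8, 203.0, 14.4] 567 0.106 [0.4958, -0.3518] [0.4927, -0.3308, 0.1058]
top blue [385.5, 218.5, 13.3] 537 0.052 [0.4587, -0.2576] [0.4587, -0.2566, 0.052]
top violet [407.8, 163.3, 9.8] 71 0.069 [0.5884, -0.3135] [0.5888, -0.3101, 0.0692]
scene red [201.2, 132.2, 11.1] 360 0.052 [0.5533, -0.2205] [0.5573, -0.21, 0.0521]
scene yellow [199.0, 104.5, 8.9] 120 0.058 [0.513, -0.335] [0.5163, -0.3217, 0.0578]
scene blue [224.7, 115.7, 10.4] 310 0.052 [0.4598, -0.2554] [0.4646, -0.2443, 0.0516]
```

View pics/s9.png

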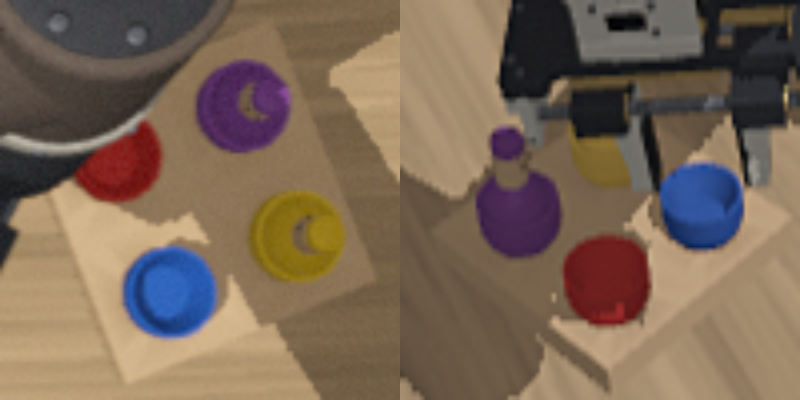

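View 12: both dolls sit in their cups, with violet at crop (517,190) in the scene half. The gripper is partly in the way, so I'll back off and check numerically.

```bash

python3 -m inch '[{"x":-0.6,"y":0.6,"z":0,"yaw":0},{"x":-0.8,"y":0.8,"z":0,"yaw":0},{"x":-0.8,"y":0.8,"z":0,"yaw":0},{"x":-0.6,"y":0.6,"z":0,"yaw":0},{"x":-0.3,"y":0.3,"z":0,"yaw":0}]' | grep -E "pos"
python3 -c "
from m import *
ims=[]
for n in ('top','scene'):
 im,d=r.capture(n);i=r.camera_info(n);W=world(i,d)
 for c,cx,cy in(('violet',.587,-.3168),('yellow',.4955,-.351)):
  m=(np.hypot(W[...,0]-cx,W[...,1]-cy)<.04)
  p=W[m];q=p[p[:,2]>.098];b=p[(p[:,2]>.046)&(p[:,2]<.056)]
  print(n,c,'top',np.percentile(q[:,2],80).round(4),len(q),'head',((q.min(0)+q.max(0))/2).round(4)[:2],'rim z',b[:,2].mean().round(4),'rim mid',((b.min(0)+b.max(0))/2).round(4)[:2])
 ims.append(cv2.resize(im[70:160,150:250] if n=='scene' else im[135:250,335:455],(400,400)))
 HUE['violet']=[(125,165)]
 for c,v in cups(n,im,d).items():
  for x in v:
   if .03<x[2]<.3 and x[3][0]>0 and x[3][1]<0 and c in('red','blue'): print(n,c,*x)
save(np.hstack(ims),'s10.png')"
```

```text
tcp_pos: [0.4953, 0.0166, 0.1892]
top violet top 0.1059 99 head [ 0.5877 -0.3174] rim z 0.0506 rim mid [ 0.587 -0.317]
top yellow top 0.1063 106 head [ 0.4958 -0.3519] rim z 0.0506 rim mid [ 0.4952 -0.3517]
top red [369.4, 179.7, 13.6] 562 0.052 [0.5537, -0.2218] [0.5529, -0.2214, 0.0521]
top blue [385.5, 218.5, 13.3] 527 0.052 [0.4575, -0.2571] [0.4587, -0.2567, 0.0517]
scene violet top 0.1059 51 head [ 0.5863 -0.315 ] rim z 0.051 rim mid [ 0.5861 -0.3088]
scene yellow top 0.1056 45 head [ 0.4946 -0.3499] rim z 0.0508 rim mid [ 0.4973 -0.3497]
scene red [201.2, 132.2, 11.1] 360 0.052 [0.5536, -0.2209] [0.5571, -0.2106, 0.0516]
```

View pics/s10.png

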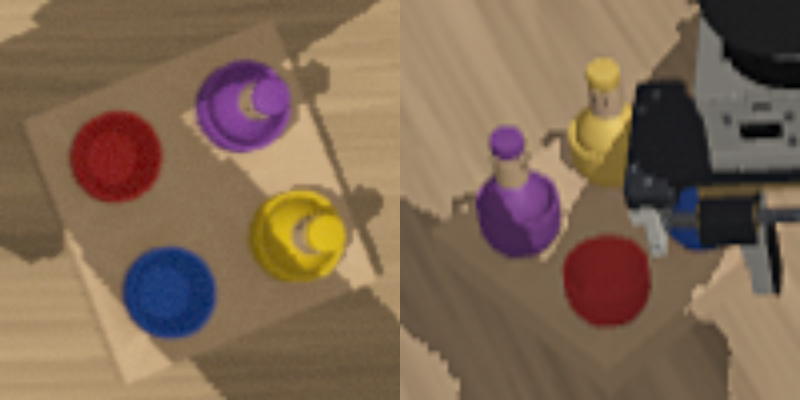

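View 13: both dolls stand upright in their cups, and all four cups are seated. Handing in.

```bash
python3 -c "
from plant import r
print(r.get_state()['time_s'],r.close_job())"
```

```text
the job is handed in; nothing more can be done
54.2833 None
```

I seated all four cups in the board and put both dolls present (yellow and violet) upright in their own cups. I handed the job in at 54 s. Hand-in reports no verdict, so I don't know how it was judged.

**Last checks:**
- **Cups:** the yellow and violet rims average 0.051 m high, and red and blue top out at about 0.052 m (seated is 0.050 m, and depth reads about 2 mm high). All four are within about 3 mm of their hollows.
- **Dolls:** both heads are within about 1 mm of their cup centres in the top view, with tops at 0.106 m (0.104 m expected). The scene view's violet rim centre was 8 mm off in y, probably because the doll hides part of the rim.
- **Bystanders:** I left the lunchbox, the jar and the turquoise look-alikes alone, but didn't re-measure their positions at the end.

**What went wrong or disagreed:**
- **Height reading:** the robot reported its tool about 37–41 mm lower than the cameras showed. My first grip on the red cup closed on air above it, without moving it, and I corrected for this from then on.
- **Tool tilt:** the tool slowly drifted to about 7° of tilt, which I allowed for when setting the violet doll down.
- **Wrong-way move:** I once moved the blue cup the wrong way in mid-air, with no contact, and corrected it.

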